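# Nest the fitting dippers with their handles fanned

## Robot

A 6-joint arm with a two-finger parallel gripper is mounted at the origin on the work surface. World frame = base frame: x ahead of the robot, y to its left, z up, the work surface at z = 0. Lengths are in m, angles in degrees, forces in N, time in s.
With the tool pointing down it reaches from about 0.375 to 0.825 m from the base axis. Payload 5.5 kg.
Tool frame: the origin (TCP) lies at the centre of the arm's flange, where the gripper is bolted on; the fingertips stand 173 mm ahead of it and the grasp point (between the pads) lies 155 mm ahead of it; z points along the fingers, y is the direction in which the jaws open and shut (so a half turn about z gives the same grasp; the last joint's range is limited). The gripper opens to 85 mm and grips with 20 to 120 N. Pads are 22 mm wide; open, the fingers measure 114 mm over their backs; the gripper's body (76 mm by 85 mm) begins 54 mm behind the grasp point. The pads swing forward as they close: fully open they stand 13 mm farther back than shut.
Start: joints at [-76.719, 17.962, -2.699, 69.339, 0, 90], TCP at [0.138, -0.584, 0.405] pointing down, gripper open.
Joint ranges: [-152.73, 152.73], [-39.44, 99.34], [-58.76, 71.6], [-118.89, 123.64], [-81.53, 83.1], [-180, 180]. Speed limits (degrees/s): [136.94, 136.94, 172.46, 180, 180, 180].

## Interface

Orientations are given as a 3x3 rotation matrix whose columns are the frame's x, y, z axes.
In Python, from rig import get_state, grab_frame, sign_off, find_in, outline_of gives the robot as it stands. The module is installed in compiled form; this text tells all that it offers.
- The arm moves only by the shell command python3 -m inch 'ROWS'. ROWS is a JSON object of lists of equal length, an entry for each row: "grip": the opening, from -1 (shut) to 1 (fully open), so that 0 is half open; "dp": the shift along the tool's x, y, z in m, a list of three; "dr": the turn, a rotation vector about the tool's x, y, z in degrees, a list of three. In form: {"grip": [grip, ...], "dp": [[x, y, z], ...], "dr": [[ax, ay, az], ...]}. A call has 1 to 12 rows; each row is the pose to reach, as a shift and turn from the pose commanded when the call began, along the tool's axes at that moment; what a row does not reach only later rows make up. A row lasts 1/12 s, in which the tool goes at most 41.7 mm and 7.16 degrees, less where a joint would pass 70% of its speed; a pose out of reach is approached as far as the arm can. A call with a gripper value outside its range is refused whole. The fingers move at their own pace and stop on an object; the grip force is fixed at half the most. Time passes only in rows, so rows that repeat a pose let the fingers close. It gives the time, the measured TCP pose, the force and the opening at its end, in the units of the state.
- get_state(): the state, without advancing time (a new reading comes with each control period).
- grab_frame(name): name is "scene" or "top" or "wrist"; returns a dict with "img" (480x640x3 uint8, red, green, blue), "range_z" (480x640 float32, m along the optical axis (not along the pixel's ray), 0 where there is no reading), "fx", "fy", "cx", "cy" (pixels), "world_to_cam" (4x4, takes a point from world to camera coordinates); the wrist camera has in their place "T_tool_cam" (4x4, takes a point from camera to tool coordinates, whose origin is the TCP and whose axes are the flange's). Camera axes: x right, y down, z forward; pixel columns grow to the right and rows downward; lengths in m; the calibration is good to about 2 mm. The wrist camera is an equidistant fisheye: a pixel r from the principal point sees the ray r / f radians off the axis. A picture is of the moment at which its call begins: read the wrist's pose just before it.
- sign_off(): hands the job in, once; it reports no verdict.
Trained networks look in a picture, given as the dict that the camera call returned (one of the last four; its "shot" number tells which), for a name from the list of things; names that differ only in an ending like _2 or _b are one class to them, and where a whole thing is asked for, a point or a joint stands for the part that bears it (a point fixed in the world has none). Each returns a list of dicts, best first, with "score" (0 to 1); they miss things now and then, are a little off and sometimes report something else, mostly with a low value. They report only what shows in the picture. A call takes as long as a camera call.
- find_in(thing, picture): "bbox" ([left, top, right, bottom] in pixels, round what is visible of it).
- outline_of(thing, picture): "pixels" (480x640 bool, what is visible of it) and "bbox" ([left, top, right, bottom] in pixels, round what is visible of it).
The state is a dict: "clock": time; "joints": joint angles; "joint_vel": joint speeds; "joint_efforts": joint torques, N m; "eef_pos": TCP position; "orientation": TCP orientation; "ft_force": force on the tool from outside, world axes, zero at the start; "torque": the same for the moment, N m; "finger_gap": finger opening in m.
Only numpy, scipy, OpenCV 4.12 (cv2) and the standard library are available. Lean on these libraries where they do the work, as an engineer would, in place of code of your own. Each camera call takes 0.05 s, during which the arm holds its last target. There are 200 camera calls.

## Task

Put the three scoop pans together as one nest on the bench, disturbing nothing else: first put the brass valve that is in the large blue-handled pan back in the green bin, and leave that pan where it stands. Then set the yellow-handled pan level inside it, and after that lift the red-handled pan up over the stock rack's front beam, bring it out to the front and set it level inside the yellow one. Fan the handles like a hand of cards, each turned the same way on from the one below with about 100 mm between neighbouring handle ends, and lower the pans in gently instead of dropping them.

Things in the scene. Friction and masses are not known exactly. Their poses are not given: they have to be found in the camera images.
- large_pan: Large scoop pan, blue handle, loose: round tapered steel bowl 132 mm across the rim, 112 across its flat underside, 50 tall, wall 2.5, inner floor 4 mm above the underside, 0.26 kg. Origin: centre of underside, z up; the handle points along +x. Stands on the bench with the valve in it.
- medium_pan: Medium scoop pan, yellow handle, loose: round tapered steel bowl 108 mm across the rim, 88 across its flat underside, 50 tall, wall 2.5, inner floor 4 mm above the underside, 0.2 kg. Origin: centre of underside, z up; the handle points along +x. On the bench. Nested, its underside is 4 mm above the large pan's, with 9 mm of play; handles that line up foul and tilt it.
- small_pan: Small scoop pan, red handle, loose: round tapered steel bowl 84 mm across the rim, 64 across its flat underside, 50 tall, wall 2.5, inner floor 4 mm above the underside, 0.14 kg. Origin: centre of underside, z up; the handle points along +x. On the rack's lower deck, left or right half, grip over the front beam. Nested, its underside is 4 mm above the medium's, 9 mm play.
- large_pan_grip (a point): Middle of the large pan's blue plastic grip, 125.5 mm out from the bowl's axis and 60 mm above its underside; axes as the pan's. Straight level grip, 75 mm long (x), 18 wide (y), 12 thick (z), from 88 to 163 mm out; a 15 mm wide steel strap slopes down from it to the rim.
- large_pan_tip (a point): Outer end of the large pan's blue grip, on its centre line, 163 mm out from the bowl's axis, 60 mm above its underside; axes as the pan's.
- medium_pan_grip (a point): Middle of the medium pan's yellow plastic grip, 113.5 mm out from the bowl's axis and 60 mm above its underside; axes as the pan's. Straight level grip, 75 mm long (x), 18 wide (y), 12 thick (z), from 76 to 151 mm out; a 15 mm wide steel strap slopes down from it to the rim.
- medium_pan_tip (a point): Outer end of the medium pan's yellow grip, on its centre line, 151 mm out from the bowl's axis, 60 mm above its underside; axes as the pan's.
- small_pan_grip (a point): Middle of the small pan's red plastic grip, 101.5 mm out from the bowl's axis and 60 mm above its underside; axes as the pan's. Straight level grip, 75 mm long (x), 18 wide (y), 12 thick (z), from 64 to 139 mm out; a 15 mm wide steel strap slopes down from it to the rim.
- small_pan_tip (a point): Outer end of the small pan's red grip, on its centre line, 139 mm out from the bowl's axis, 60 mm above its underside; axes as the pan's.
- valve: Small brass quarter-turn valve, 54 mm long (x), 24 wide (y), 0.2 kg, loose, standing upright near the middle of the large pan's floor, any heading. Origin: centre of its underside, z up. On top an upright blue wing handle: 44 mm long (x), 9 thick (y), from 34 to 52 mm above the underside; brass body up to 24 mm, a 12 mm stem between.
- green_bin: Green hopper-front plastic bin, fixed: 124 mm deep (x), 105 wide (y); back and side walls 66 mm high, front wall (at -x) 34 mm, front 30 mm of the sides 42 mm; walls 3, floor 4 mm. Origin: centre of its underside, x to its back. A like valve lies fixed on its side across the back half, up to 30 mm high; front half empty. The blue bin is another.
- stock_rack: Bench-top stock rack, fixed; green posts, orange beams. Origin: on the bench at the centre of its footprint; x from the open front to the back, y along it, z up. 260 mm deep, 480 wide; posts 30 mm wide at y = +-225. Lower plywood deck: top 45 mm above the bench. Small pan and tin stand on it at about x = 0, one at y = +60 to +85, the other at y = -60 to -85 mm.
- rack_rail (a point): Middle of the top edge of the rack's front orange beam, the retaining rail: x = -117.5 mm, 75 mm above the bench, 30 mm above the deck; axes as the rack's. The beam is 25 mm thick (x = -130 to -105), 420 long.
- rack_overhead (a point): Middle of the underside of the rack's upper front beam, x = -117.5 mm (front face -130), 335 mm above the bench; axes as the rack's. Upper beams, mesh deck and stock cover the whole footprint from this height up, so a hand under it must come in from the front, tilted.
- compound_tin: Tin of jointing compound, 58 mm diameter, 72 mm tall, loose, on the rack's lower deck beside the small pan; origin: centre of its underside. Leave alone.
- brass_tee: Loose brass tee, about 62 x 53 x 32 mm, lying on the bench behind the large pan and the bin; leave alone.
- tape_roll: Loose white roll of thread tape, 54 mm diameter, 14 mm high, on the bench before the rack; leave alone.
- hex_nipple: Loose brass hex nipple standing on end, 33 mm across, 40 mm tall, right of the green bin; leave alone.
- fitting_box: Loose yellow box, 95 x 70 x 50 mm, on the bench before the rack; leave alone.

How it is judged:
By the outcome, as a careful person would: the job done as asked, in the order asked, and still so for the second after the job is handed in, with the robot touching nothing.
It also fails if it takes over 72 s, if anything falls off the work surface, if the arm or the gripper's body presses on something with over 40 N, if the wrist force passes 120 N, or if a joint passes its speed limit or range.

## Working session

There is one attempt and no reset: what is moved stays moved. The work goes in short steps, Python scripts to look and compute and a shell command to move; the robot and the scene stay as the last step left them, time stands still between calls to the robot, and variables do not carry over. Pictures are saved under pics/ and viewed, about 8 in all and at most 12, crops included, and the job is handed in when it is done.

```bash
mkdir -p pics
cat > h.py <<'E'
import numpy as np, cv2
from rig import *
def cloud(f):
    z=f["range_z"]; v,u=np.mgrid[:480,:640]
    p=np.stack([(u-f["cx"])/f["fx"]*z,(v-f["cy"])/f["fy"]*z,z,np.ones_like(z)],-1)
    w=p@np.linalg.inv(f["world_to_cam"]).T
    w=w[...,:3]; w[z<=0]=np.nan
    return w
def save(f,n,crop=None,s=1):
    im=f["img"][...,::-1]
    if crop: im=im[crop[1]:crop[3],crop[0]:crop[2]]
    cv2.imwrite("pics/"+n,cv2.resize(im,None,fx=s,fy=s))
E
python3 - <<'E'
from h import *
s=get_state();print(s)
fr={}
for n in("top","scene"):
    f=grab_frame(n);fr[n]=f;save(f,n+"0.png")
    print(n,f["fx"],np.linalg.inv(f["world_to_cam"]).round(3).tolist())
    w=cloud(f);np.save(n+"0.npy",w)
    for t in["large_pan","medium_pan","small_pan","large_pan_grip","medium_pan_grip","small_pan_grip","valve","green_bin","stock_rack","compound_tin","brass_tee","tape_roll","hex_nipple","fitting_box"]:
        for o in outline_of(t,f)[:2]:
            m=o["pixels"]; q=w[m]; q=q[~np.isnan(q[:,0])]
            if len(q): print(t,round(o["score"],2),np.round(o["bbox"]).astype(int),len(q),"med",np.median(q,0).round(3),"lo",np.percentile(q,2,axis=0).round(3),"hi",np.percentile(q,98,axis=0).round(3))
            np.save(f"m_{n}_{t}.npy",m) if o["score"]>.5 else 0
E
```

```text
{'clock': 0.0, 'joints': array([-7.67198208e+01,  1.80022225e+01, -2.75724234e+00,  6.93414232e+01,
        7.33412697e-04,  8.99996748e+01]), 'joint_vel': array([ 0.02886367,  0.03809701,  0.01844175,  0.08558495, -0.10167744,
        0.12556464]), 'joint_efforts': array([ 8.55619983e-04, -5.39594471e+01,  3.39745080e+01,  1.92546670e-02,
        2.22573826e-04, -2.67115396e-07]), 'eef_pos': array([ 0.13775776, -0.58364937,  0.40383186]), 'orientation': array([[ 9.73257099e-01,  2.29718233e-01, -3.92026910e-04],
       [ 2.29718567e-01, -9.73255585e-01,  1.71668055e-03],
       [ 1.28104412e-05, -1.76082739e-03, -9.99998450e-01]]), 'ft_force': array([-0.5361044 ,  0.19117036,  0.06284369]), 'torque': array([-0.05637039,  0.02288427, -0.00458888]), 'finger_gap': 0.0850951080493341}
top 451.6195650904875 [[-0.024, -0.995, 0.096, 0.416], [-1.0, 0.023, -0.013, -0.084], [0.011, -0.096, -0.995, 1.241], [0.0, 0.0, 0.0, 1.0]]
large_pan 0.82 [296 195 347 280] 2100 med [ 0.561 -0.093  0.008] lo [ 0.425 -0.161 -0.001] hi [ 0.63  -0.04   0.068]
medium_pan 0.72 [378 249 452 307] 1600 med [ 0.422
[... 2909 characters left out ...]
  ] hi [ 0.671 -0.279  0.067]
stock_rack 0.64 [340  76 546 352] 26339 med [0.666 0.18  0.34 ] lo [0.45  0.024 0.023] hi [0.803 0.528 0.487]
compound_tin 0.71 [414 263 435 289] 559 med [0.657 0.204 0.088] lo [0.625 0.192 0.05 ] hi [0.671 0.233 0.119]
brass_tee 0.84 [298 372 331 403] 612 med [ 0.711 -0.21   0.026] lo [ 0.662 -0.237 -0.001] hi [ 0.738 -0.181  0.033]
tape_roll 0.7 [319 268 340 283] 237 med [0.411 0.106 0.011] lo [ 0.385  0.081 -0.002] hi [0.435 0.13  0.017]
hex_nipple 0.63 [153 411 169 428] 270 med [ 0.577 -0.506  0.027] lo [ 0.559 -0.517  0.001] hi [ 0.585 -0.491  0.042]
fitting_box 0.86 [328 234 374 263] 485 med [0.364 0.197 0.036] lo [0.32  0.184 0.002] hi [0.421 0.25  0.053]
```

View pics/top0.png

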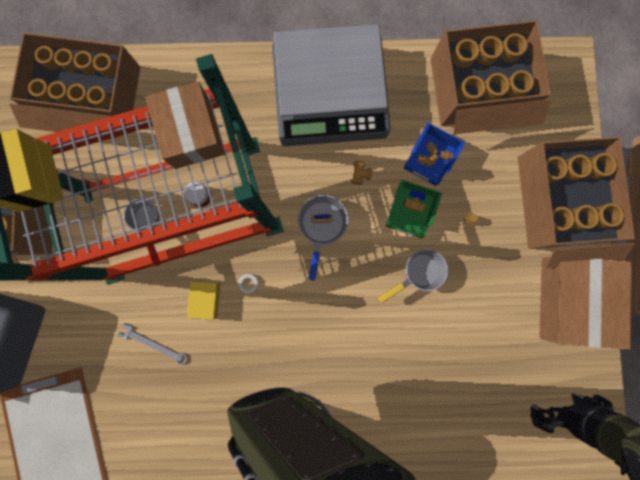

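View pics/scene0.png

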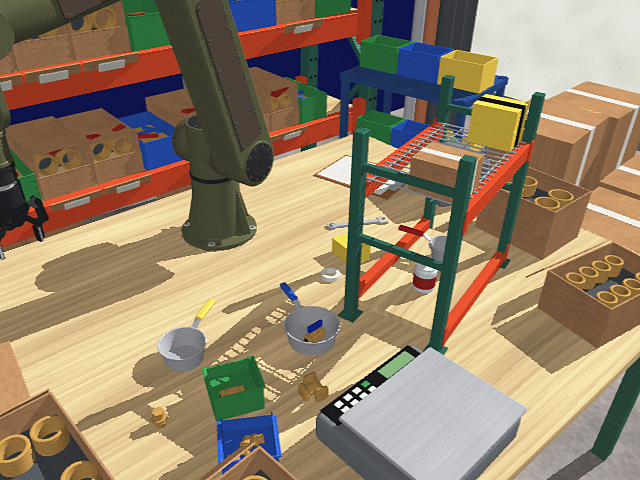

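The top view shows the large pan at (323,219) with its valve, handle toward the robot at (315,265). The green bin is at (413,208), the medium pan at (427,270) and the rack at upper left. The scene view shows the red grip over the front beam at (412,231), with the tin at (425,275) and the small pan at about (438,243). Next I'll fit the precise poses.

```bash
cat > fit.py <<'E'
from h import *
from scipy.optimize import least_squares
def circ(q,r):
    f=lambda c:np.hypot(q[:,0]-c[0],q[:,1]-c[1])-r
    s=least_squares(f,np.median(q,0)[:2],loss="soft_l1",f_scale=.002); return s.x,np.abs(f(s.x))
def box(q):  # centre, yaw, size
    (c,s,a)=cv2.minAreaRect((q[:,:2]*1000).astype(np.float32)); return np.array(c)/1000,a,s
def pix(f,w,col):
    hsv=cv2.cvtColor(f["img"],cv2.COLOR_RGB2HSV); h,s,v=[hsv[...,i].astype(int) for i in range(3)]
    rng=dict(blue=(105,130),yellow=(22,32),red=(0,6),green=(50,80),orange=(3,12))[col]
    m=(h>=rng[0])&(h<=rng[1])&(s>140)&(v>50)
    if col=="red": m|=(h>174)&(s>140)&(v>40)
    return m
def near(w,c,r,z0,z1): 
    with np.errstate(invalid="ignore"): return (np.hypot(w[...,0]-c[0],w[...,1]-c[1])<r)&(w[...,2]>z0)&(w[...,2]<z1)
E
python3 - <<'E'
from fit import *
for n in("top","scene"):
    f=grab_frame(n);w=cloud(f)
    for nm,c0,r,zr,col in(("large",(.57,-.095),.066,.05,"blue"),("med",(.42,-.37),.054,.05,"yellow"),("small",(.6,.345),.042,.095,"red")):
        c=np.array(c0)
        for _ in range(3):
            m=near(w,c,r+.015,zr-.006,zr+.004)&~pix(f,w,col); q=w[m]
            # outer rim only
            c,e=circ(q,r-.0012) if _==0 else circ(q[np.abs(np.hypot(*(q[:,:2]-c).T)-r)<.006],r-.0012)
        g=w[near(w,c,.2,zr+.002,zr+.03)&pix(f,w,col)]
        g=g[np.hypot(*(g[:,:2]-c).T)>.05]
        print(n,nm,c.round(4),len(q),np.median(e).round(4),"grip",len(g),end=" ")
        if len(g)>20:
            d=np.median(g,0)[:2]-c; b=box(g); print(np.median(g,0).round(4),"yaw",np.degrees(np.arctan2(d[1],d[0])).round(1),"dist",np.hypot(*d).round(3),"box",b,"topz",np.percentile(g[:,2],90).round(3))
        else: print()
    v=w[near(w,(.58,-.098),.045,.036,.07)&pix(f,w,"blue")]; print("valve",len(v),box(v),np.median(v,0).round(4))
    g=w[near(w,(.6,-.345),.11,.035,.08)&pix(f,w,"green")];print("bin",len(g),box(g),g.max(0).round(3))
    v=w[near(w,(.6,-.345),.05,.01,.035)&~pix(f,w,"green")];print("binvalve",len(v),np.median(v,0).round(3))
    o=w[pix(f,w,"orange")]; lo=o[(o[:,2]>.070)&(o[:,2]<.080)&(o[:,0]<.75)]
    hi=o[(o[:,2]>.325)&(o[:,2]<.42)]
    print("rail",len(lo),box(lo) if len(lo)>5 else 0); print("upper",len(hi),box(hi),np.percentile(hi[:,2],[1,50,99]).round(3))
    gp=w[pix(f,w,"green")&(w[...,1]>0)&(w[...,2]>.1)]; print("posts",len(gp),box(gp))
E
```

```text
top large [ 0.5686 -0.0998] 322 0.0014 grip 138 [ 0.4478 -0.0745  0.0664] yaw 168.2 dist 0.123 box (array([ 0.4477175 , -0.07377795]), 78.38148498535156, (14.247146606445312, 69.02679443359375)) topz 0.069
top med [ 0.4296 -0.3698] 267 0.0013 grip 161 [ 0.3713 -0.2719  0.0665] yaw 120.8 dist 0.114 box (array([ 0.37162305, -0.2722608 ]), 30.254684448242188, (15.842085838317871, 71.322265625)) topz 0.069
top small [0.586  0.3646] 161 0.0011 grip 149 [0.4787 0.325  0.111 ] yaw -159.8 dist 0.114 box (array([0.48073959, 0.32625351]), 21.508800506591797, (53.063804626464844, 18.394332885742188)) topz 0.114
valve 31 (array([ 0.57674878, -0.0974593 ]), 0.42087823152542114, (5.518941879272461, 34.39213943481445)) [ 0.5767 -0.0988  0.0564]
bin 143 (array([ 0.59260553, -0.34238824]), 71.25458526611328, (107.91385650634766, 121.88497924804688)) [ 0.665 -0.275  0.072]
binvalve 313 [ 0.612 -0.355  0.025]
rail 1469 (array([0.59992023, 0.27578125]), 11.998518943786621, (263.9773864746094, 439.28765869140625))
upper 4948 (array([0.61098505, 0.28499225]), 15.5269775390625, (265.05816650390625, 441.821
[... 675 characters left out ...]
 17.170387268066406, (71.25547790527344, 25.90544319152832)) topz 0.113
valve 99 (array([ 0.58385248, -0.09892827]), 7.842442035675049, (13.02536392211914, 42.531429290771484)) [ 0.5847 -0.0999  0.0525]
bin 885 (array([ 0.59995642, -0.34311029]), 70.09217834472656, (113.28958129882812, 124.8941421508789)) [ 0.674 -0.275  0.07 ]
binvalve 164 [ 0.609 -0.35   0.027]
rail 656 (array([0.61687311, 0.29417239]), 16.064678192138672, (268.2135925292969, 423.9281005859375))
upper 4617 (array([-0.40834689,  0.42398413]), 47.08408737182617, (1657.321044921875, 2210.34228515625)) [0.326 0.357 0.393]
posts 3645 (array([-0.11495367,  0.70954053]), 82.34146881103516, (1276.8106689453125, 1990.735595703125))
```

```bash
cat >> h.py <<'E'
from scipy.spatial.transform import Rotation as Ro
import json,sys,os
def tool_R(psi,lean=0,lean_yaw=0):
    """tool down, x at yaw psi; then leaned so the flange tips towards lean_yaw by lean deg"""
    p=np.radians(psi); R=np.array([[np.cos(p),np.sin(p),0],[np.sin(p),-np.cos(p),0],[0,0,-1.]])
    a=np.radians(lean_yaw); ax=np.array([-np.sin(a),np.cos(a),0])
    return Ro.from_rotvec(ax*np.radians(lean)).as_matrix()@R
def go(g,R,frm=None,reach=.155):
    s=get_state(); R0=s["orientation"]; p0=s["eef_pos"]
    if frm is not None: p0,R0=frm
    p=np.array(g)-reach*R[:,2]; dp=R0.T@(p-p0); dr=Ro.from_matrix(R0.T@R).as_rotvec(degrees=True)
    print("dp",dp.round(4).tolist(),"dr",dr.round(2).tolist(),"rows",round(max(np.linalg.norm(dp)/.0417,np.linalg.norm(dr)/7.16),1))
    return p,R
def st():
    s=get_state(); R=s["orientation"]; g=s["eef_pos"]+.155*R[:,2]
    print("t",round(s["clock"],2),"grasp",g.round(4),"psi",np.degrees(np.arctan2(R[1,0],R[0,0])).round(2),"z",R[:,2].round(3),"gap",round(s["finger_gap"],4),"F",s["ft_force"].round(1),"j",s["joints"].round(1))
    open("log.jsonl","a").write(json.dumps([s["joints"].tolist(),s["eef_pos"].tolist(),R.tolist()])+"\n")
    return s
def wcloud(f,s):
    z=f["range_z"]; v,u=np.mgrid[:480,:640]; x=(u-f["cx"])/f["fx"]; y=(v-f["cy"])/f["fy"]; r=np.hypot(x,y)+1e-9
    k=np.where(r<1.5,np.tan(np.minimum(r,1.5)),np.nan)/r
    p=np.stack([x*k*z,y*k*z,z,np.ones_like(z)],-1)@f["T_tool_cam"].T
    w=p[...,:3]@s["orientation"].T+s["eef_pos"]; w[z<=0]=np.nan
    return w
E
python3 -c "
from h import *
st(); go((.578,-.0985,.21),tool_R(-86))"
```

```text
t 1.6 grasp [ 0.1379 -0.584   0.2497] psi 13.28 z [ 0. -0. -1.] gap 0.0853 F [-0.8  0.  -0.7] j [-76.7  18.   -2.7  69.3   0.   90. ]
dp [0.5399, -0.3713, 0.0397] dr [-0.0, -0.0, 99.28] rows 15.7
```

```bash
python3 -m inch '{"grip":[0.2,0.2,0.2,0.2,0.2,0.2,0.2,0.2,0.2,0.2,0.2,0.2],"dp":[[0.4,-0.275,0.03],[0.4,-0.275,0.03],[0.4,-0.275,0.03],[0.4,-0.275,0.03],[0.4,-0.275,0.03],[0.4,-0.275,0.03],[0.4,-0.275,0.03],[0.4,-0.275,0.03],[0.4,-0.275,0.03],[0.4,-0.275,0.03],[0.4,-0.275,0.03],[0.4,-0.275,0.03]],"dr":[[0,0,80],[0,0,80],[0,0,80],[0,0,80],[0,0,80],[0,0,80],[0,0,80],[0,0,80],[0,0,80],[0,0,80],[0,0,80],[0,0,80]]}'; python3 -c "
from h import *
st(); go((.578,-.0985,.21),tool_R(-86))"
```

```text
clock: 2.6
eef_pos: [0.2977, -0.3752, 0.3774]
orientation: [[0.597, -0.799, 0.074], [-0.802, -0.593, 0.065], [-0.008, -0.098, -0.995]]
ft_force: [0.3, 0.4, 0.0]
finger_gap: 0.0511
t 2.6 grasp [ 0.3092 -0.3651  0.2231] psi -53.36 z [ 0.074  0.065 -0.995] gap 0.0511 F [0.3 0.4 0. ] j [-53.4   6.  -21.3  63.1   5.6 179.9]
dp [-0.0546, -0.3869, 0.051] dr [-5.34, 2.04, 32.59] rows 9.4
```

```bash
python3 -m inch '{"grip":[0.2,0.2,0.2,0.2,0.2,0.2,0.2,0.2,0.2,0.2,0.2,0.2],"dp":[[-0.055,-0.385,0.05],[-0.055,-0.385,0.05],[-0.055,-0.385,0.05],[-0.055,-0.385,0.05],[-0.055,-0.385,0.05],[-0.055,-0.385,0.05],[-0.055,-0.385,0.05],[-0.055,-0.385,0.05],[-0.055,-0.385,0.05],[-0.055,-0.385,0.05],[-0.055,-0.385,0.05],[-0.055,-0.385,0.05]],"dr":[[-2.4,5.2,-84],[-2.4,5.2,-84],[-2.4,5.2,-84],[-2.4,5.2,-84],[-2.4,5.2,-84],[-2.4,5.2,-84],[-2.4,5.2,-84],[-2.4,5.2,-84],[-2.4,5.2,-84],[-2.4,5.2,-84],[-2.4,5.2,-84],[-2.4,5.2,-84]]}'; python3 -c "
from h import *
st(); go((.578,-.0985,.21),tool_R(94))"
```

```text
clock: 3.6
eef_pos: [0.577, -0.098, 0.3652]
orientation: [[0.848, 0.509, 0.146], [0.513, -0.858, 0.011], [0.131, 0.066, -0.989]]
ft_force: [-1.4, -0.8, -0.6]
finger_gap: 0.0511
t 3.6 grasp [ 0.5997 -0.0963  0.2118] psi 31.18 z [ 0.146  0.011 -0.989] gap 0.0511 F [-1.4 -0.8 -0.6] j [-10.2  13.2 -14.7  54.    2.1 139. ]
dp [0.0006, 0.001, 0.0003] dr [7.55, -4.66, -62.95] rows 8.9
```

```bash
python3 -m inch '{"grip":[0.2,0.2,0.2,0.2,0.2,0.2,0.2,0.2,0.2,0.2,0.2],"dp":[[0.0006,0.001,0],[0.0006,0.001,0],[0.0006,0.001,0],[0.0006,0.001,0],[0.0006,0.001,0],[0.0006,0.001,0],[0.0006,0.001,0],[0.0006,0.001,0],[0.0006,0.001,0],[0.0006,0.001,0],[0.0006,0.001,0]],"dr":[[7.5,-4.7,-63],[7.5,-4.7,-63],[7.5,-4.7,-63],[7.5,-4.7,-63],[7.5,-4.7,-63],[7.5,-4.7,-63],[7.5,-4.7,-63],[7.5,-4.7,-63],[7.5,-4.7,-63],[7.5,-4.7,-63],[7.5,-4.7,-63]]}'
python3 - <<'E'
from fit import *
s=st();f=grab_frame("wrist");save(f,"w1.png");print(f["fx"],f["cx"],f["T_tool_cam"].round(3).tolist())
w=wcloud(f,s)
v=w[near(w,(.578,-.098),.045,.03,.07)&pix(f,w,"blue")];print("valve",len(v),box(v),np.median(v,0),np.percentile(v[:,2],95))
c=np.array((.571,-.0995))
for _ in range(3):
    q=w[near(w,c,.08,.044,.054)]; q=q[np.abs(np.hypot(*(q[:,:2]-c).T)-.065)<.012/(1+_)]; c,e=circ(q,.0648)
print("pan",c,len(q),np.median(e))
g=w[near(w,c,.19,.052,.08)&pix(f,w,"blue")]; g=g[np.hypot(*(g[:,:2]-c).T)>.075]
if len(g)>10: d=np.median(g,0)[:2]-c; print("grip",np.median(g,0),np.degrees(np.arctan2(d[1],d[0])),np.hypot(*d),box(g))
g=w[near(w,(.597,-.343),.11,.035,.08)&pix(f,w,"green")];print("bin",len(g),box(g) if len(g)>5 else 0)
E
```

```text
clock: 4.52
eef_pos: [0.5772, -0.1, 0.3655]
orientation: [[-0.059, 0.998, 0.001], [0.998, 0.059, 0.0], [0.0, 0.001, -1.0]]
ft_force: [-0.2, -0.3, 0.1]
finger_gap: 0.0514
t 4.52 grasp [ 0.5773 -0.1     0.2105] psi 93.38 z [ 0.001  0.    -1.   ] gap 0.0514 F [-0.2 -0.3  0.1] j [-9.8 17.4 -8.6 64.   0.  76.8]
371.64829954431775 316.07920159706 [[-0.0, -0.947, -0.321, 0.082], [1.0, -0.0, 0.0, 0.001], [-0.0, -0.321, 0.947, 0.031], [0.0, 0.0, 0.0, 1.0]]
valve 465 (array([ 0.58163965, -0.09743111]), 1.9742321968078613, (6.9332475662231445, 42.0529670715332)) [ 0.58143755 -0.09560001  0.0553415 ] 0.05668641425600113
pan [ 0.5733395  -0.10009562] 3677 0.0013716782565467989
grip [ 0.45512703 -0.07353295  0.06536044] 167.3358278816525 0.12116007199309849 (array([ 0.45183481, -0.07381335]), 78.37994384765625, (16.709814071655273, 72.30706024169922))
bin 0 0
```

View pics/w1.png

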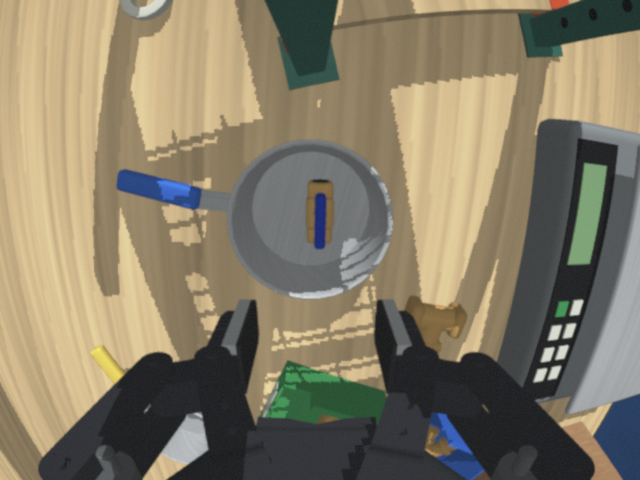

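The wrist view shows the valve at (319,215), upright in the pan, with its wing across the jaws. The pan is at (310,217) and its handle points left. I'll descend and grip the wing.

```bash
python3 -m inch '{"grip":[0.2,0.2,0.2,0.2,0.2,0.2,0.2,-1,-1,-1,-1,-1],"dp":[[0.0023,0.0044,0.04],[0.0023,0.0044,0.08],[0.0023,0.0044,0.115],[0.0023,0.0044,0.135],[0.0023,0.0044,0.15],[0.0023,0.0044,0.158],[0.0023,0.0044,0.158],[0.0023,0.0044,0.158],[0.0023,0.0044,0.158],[0.0023,0.0044,0.158],[0.0023,0.0044,0.158],[0.0023,0.0044,0.158]],"dr":[[0,0,1.4],[0,0,1.4],[0,0,1.4],[0,0,1.4],[0,0,1.4],[0,0,1.4],[0,0,1.4],[0,0,1.4],[0,0,1.4],[0,0,1.4],[0,0,1.4],[0,0,1.4]]}'; python3 -c "
from h import *
st(); go((.5816,-.0974,.16),tool_R(92))"
```

```text
clock: 5.57
eef_pos: [0.5819, -0.0977, 0.2088]
orientation: [[-0.037, 0.999, 0.002], [0.999, 0.037, -0.0], [-0.001, 0.002, -1.0]]
ft_force: [-0.6, 0.4, 4.2]
finger_gap: 0.0075
t 5.57 grasp [ 0.5822 -0.0977  0.0538] psi 92.13 z [ 0.002 -0.    -1.   ] gap 0.0075 F [-0.6  0.4  4.2] j [ -9.5  25.3 -19.4  45.2  -0.   78.3]
dp [0.0002, -0.0, -0.1062] dr [0.12, 0.03, 0.13] rows 2.5
```

```bash
python3 -m inch '{"grip":[-1,-1,-1,-1,-1,-1,-1,-1,-1,-1,-1,-1],"dp":[[0,0,-0.02],[0,0,-0.06],[0,0,-0.1],[-0.03,-0.002,-0.106],[-0.07,-0.006,-0.106],[-0.11,-0.009,-0.106],[-0.15,-0.013,-0.106],[-0.19,-0.017,-0.106],[-0.22,-0.019,-0.106],[-0.235,-0.02,-0.106],[-0.235,-0.02,-0.106],[-0.235,-0.02,-0.106]],"dr":[[0,0,0],[0,0,0],[0,0,0],[0,0,4],[0,0,8],[0,0,12],[0,0,16],[0,0,19],[0,0,21.6],[0,0,21.6],[0,0,21.6],[0,0,21.6]]}'
python3 - <<'E'
from fit import *
s=st();f=grab_frame("wrist");save(f,"w2.png")
w=wcloud(f,s)
g=w[near(w,(.599,-.343),.11,.036,.075)&pix(f,w,"green")];print("bin",len(g),box(g))
go((.5707,-.333,.056),tool_R(70.5))
E
```

```text
clock: 6.57
eef_pos: [0.5698, -0.3335, 0.3132]
orientation: [[0.334, 0.943, -0.0], [0.943, -0.334, 0.001], [0.001, -0.0, -1.0]]
ft_force: [0.2, 0.7, -0.9]
finger_gap: 0.0077
t 6.57 grasp [ 0.5698 -0.3334  0.1582] psi 70.5 z [-0.     0.001 -1.   ] gap 0.0077 F [ 0.2  0.7 -0.9] j [-30.4  27.   -1.6  61.4   0.   79.2]
bin 0 (array([0., 0.]), 0.0, (0.0, 0.0))
dp [-0.0003, 0.0009, 0.1023] dr [-0.03, -0.06, 0.07] rows 2.5
```

View pics/w2.png

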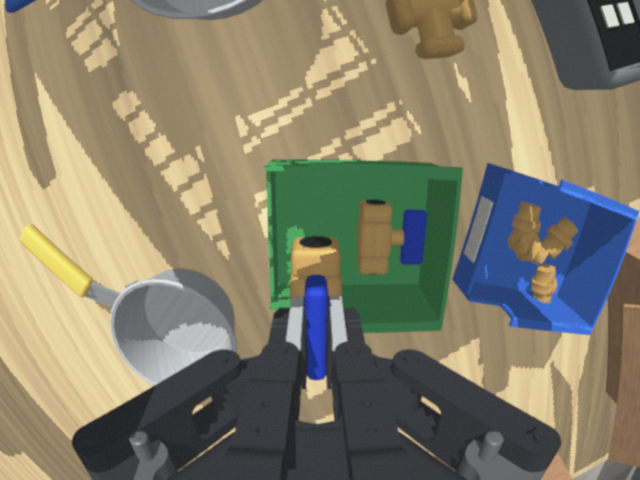

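The held valve is at (316,290), over the empty front half of the bin. The fixed valve is behind it at (390,238). I'll lower it and release.

```bash
python3 -m inch '{"grip":[-1,-1,-1,-1,-1,-1,-1,-0.4,-0.4,-0.4,-0.4],"dp":[[0,0,0.035],[0,0,0.065],[0,0.001,0.085],[0,0.001,0.095],[0,0.001,0.1],[0,0.001,0.1025],[0,0.001,0.1025],[0,0.001,0.1025],[0,0.001,0.1025],[0,0.001,0.1025],[0,0.001,0.1025]],"dr":[[0,0,0],[0,0,0],[0,0,0],[0,0,0],[0,0,0],[0,0,0],[0,0,0],[0,0,0],[0,0,0],[0,0,0],[0,0,0]]}'; python3 -c "
from h import *
st()"; python3 -m inch '{"grip":[-0.4,-0.4,-0.4,-0.4,-0.4],"dp":[[0,0,-0.015],[0,0,-0.04],[0,0,-0.08],[0,0,-0.12],[0,0,-0.12]],"dr":[[0,0,0],[0,0,0],[0,0,0],[0,0,0],[0,0,0]]}'
python3 - <<'E'
from fit import *
s=st();f=grab_frame("wrist");save(f,"w3.png")
w=wcloud(f,s)
c=np.array((.4335,-.3697))
for _ in range(3):
    q=w[near(w,c,.07,.044,.054)]; q=q[np.abs(np.hypot(*(q[:,:2]-c).T)-.053)<.012/(1+_)]; c,e=circ(q,.0528)
print("pan",c,len(q),np.median(e))
g=w[near(w,c,.19,.052,.08)&pix(f,w,"yellow")]; g=g[np.hypot(*(g[:,:2]-c).T)>.065]
if len(g)>10: d=np.median(g,0)[:2]-c; print("grip",np.median(g,0),np.degrees(np.arctan2(d[1],d[0])),np.hypot(*d),box(g))
E
```

```text
clock: 7.53
eef_pos: [0.5716, -0.3338, 0.2124]
orientation: [[0.333, 0.943, 0.002], [0.943, -0.333, -0.001], [-0.0, 0.002, -1.0]]
ft_force: [-0.6, -1.1, 0.4]
finger_gap: 0.0253
t 7.53 grasp [ 0.5719 -0.334   0.0574] psi 70.54 z [ 0.002 -0.001 -1.   ] gap 0.0253 F [-0.6 -1.1  0.4] j [-30.3  31.7  -8.1  50.    0.   79.2]
clock: 7.95
eef_pos: [0.5733, -0.3349, 0.3407]
orientation: [[0.333, 0.943, 0.012], [0.943, -0.333, -0.007], [-0.002, 0.013, -1.0]]
ft_force: [1.5, -0.3, 1.5]
finger_gap: 0.0255
t 7.95 grasp [ 0.5752 -0.3359  0.1858] psi 70.54 z [ 0.012 -0.007 -1.   ] gap 0.0255 F [ 1.5 -0.3  1.5] j [-30.3  26.1   0.7  63.8   0.   79.2]
pan [ 0.43496576 -0.37100948] 1743 0.0011322940030517523
grip [ 0.38180773 -0.27953007  0.06490797] 120.16056224066641 0.10580291451497356 (array([ 0.37859723, -0.27415994]), 30.926475524902344, (17.107608795166016, 71.26575469970703))
```

View pics/w3.png

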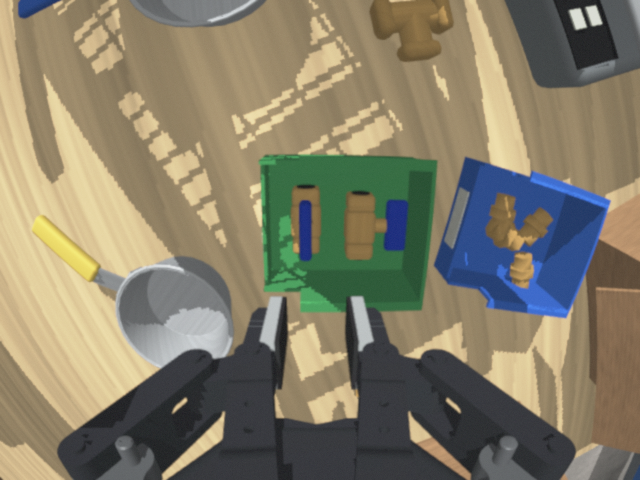

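The valve stands upright in the bin's empty front half at (306,222). The medium pan is at (173,312) with its grip at (67,248).

```bash
python3 -c "
from h import *
st(); go((.3812,-.280,.12),tool_R(120.7))"
```

```text
t 8.0 grasp [ 0.5743 -0.3354  0.1823] psi 70.54 z [ 0.009 -0.005 -1.   ] gap 0.0256 F [0.7 0.6 0.5] j [-30.3  26.2   0.4  63.6   0.   79.2]
dp [-0.0123, -0.1995, 0.0602] dr [0.52, 0.37, -50.16] rows 7.0
```

```bash
python3 -m inch '{"grip":[0,0,0,0,0,0,0,0,0,0],"dp":[[0,-0.035,0],[-0.003,-0.075,0.005],[-0.006,-0.115,0.02],[-0.009,-0.15,0.04],[-0.012,-0.18,0.055],[-0.0123,-0.1995,0.06],[-0.0123,-0.1995,0.06],[-0.0123,-0.1995,0.06],[-0.0123,-0.1995,0.06],[-0.0123,-0.1995,0.06]],"dr":[[0,0,-7],[0,0,-14],[0,0,-21],[0,0,-28],[0,0,-35],[0,0,-42],[0.5,0.4,-49],[0.5,0.4,-50.2],[0.5,0.4,-50.2],[0.5,0.4,-50.2]]}'
python3 - <<'E'
from fit import *
s=st();f=grab_frame("wrist")
w=wcloud(f,s)
c=np.array((.4348,-.3703))
g=w[near(w,c,.19,.052,.08)&pix(f,w,"yellow")]; g=g[np.hypot(*(g[:,:2]-c).T)>.065]
print(len(g),box(g),np.median(g,0))
go((.3812,-.280,.06),tool_R(120.7))
E
```

```text
clock: 8.83
eef_pos: [0.3796, -0.279, 0.2713]
orientation: [[-0.509, 0.861, -0.008], [0.861, 0.509, 0.005], [0.008, -0.004, -1.0]]
ft_force: [0.4, 0.3, -0.1]
finger_gap: 0.0426
t 8.83 grasp [ 0.3784 -0.2782  0.1163] psi 120.59 z [-0.008  0.005 -1.   ] gap 0.0426 F [ 0.4  0.3 -0.1] j [-36.3  10.3 -31.2  49.1  -0.   23.1]
4151 (array([ 0.37589771, -0.27304788]), 30.22307777404785, (16.716711044311523, 73.33075714111328)) [ 0.37361065 -0.26891562  0.06547905]
dp [-0.0021, 0.001, 0.0563] dr [-0.23, -0.48, -0.07] rows 1.4
```

```bash
python3 -m inch '{"grip":[0,0,0,0,-1,-1,-1,-1,-1],"dp":[[-0.002,0,0.03],[-0.003,0,0.048],[-0.003,0,0.056],[-0.003,0,0.056],[-0.003,0,0.056],[-0.003,0,0.056],[-0.003,0,0.056],[-0.003,0,0.056],[-0.003,0,0.056]],"dr":[[-0.2,-0.5,0],[-0.2,-0.5,0.3],[-0.2,-0.5,0.3],[-0.2,-0.5,0.3],[-0.2,-0.5,0.3],[-0.2,-0.5,0.3],[-0.2,-0.5,0.3],[-0.2,-0.5,0.3],[-0.2,-0.5,0.3]]}'; python3 -c "
from h import *
st()";  python3 -m inch '{"grip":[-1,-1,-1,-1,-1,-1],"dp":[[0,0,-0.01],[0,0,-0.03],[0,0,-0.06],[0,0,-0.09],[0,0,-0.1],[0,0,-0.1]],"dr":[[0,0,0],[0,0,0],[0,0,0],[0,0,0],[0,0,0],[0,0,0]]}'
python3 - <<'E'
from fit import *
s=st();f=grab_frame("wrist");save(f,"w4.png");w=wcloud(f,s);np.save("w4.npy",w)
f2=grab_frame("scene");w2=cloud(f2)
R=s["orientation"];g=s["eef_pos"]+.155*R[:,2]
for nm,F,W in(("w",f,w),("s",f2,w2)):
    c=g[:2]+.105*np.array([.504,-.864])
    with np.errstate(invalid="ignore"): q=W[near(W,c,.065,.12,.19)]
    print(nm,len(q),np.percentile(q[:,2],[2,50,90,99]).round(4))
    q=q[(q[:,2]>.135)]; r=np.hypot(*(q[:,:2]-c).T); q=q[(r>.046)&(r<.06)]
    # top edge plane: keep highest per sector
    a=np.degrees(np.arctan2(q[:,1]-c[1],q[:,0]-c[0]))//10
    t=np.array([q[a==k][np.argmax(q[a==k][:,2])] for k in np.unique(a) if (a==k).sum()>3])
    A=np.c_[t[:,:2]-c,np.ones(len(t))]; k=np.linalg.lstsq(A,t[:,2],rcond=None)[0]; print("rim plane",k.round(4),len(t),"slope along handle deg",np.degrees(np.arctan(k[:2]@np.array([-.504,.864]))).round(2))
E
```

```text
clock: 9.63
eef_pos: [0.3805, -0.2812, 0.216]
orientation: [[-0.507, 0.862, 0.0], [0.862, 0.507, -0.001], [-0.001, -0.0, -1.0]]
ft_force: [0.7, 0.2, 1.6]
finger_gap: 0.0166
t 9.63 grasp [ 0.3805 -0.2813  0.061 ] psi 120.45 z [ 0.    -0.001 -1.   ] gap 0.0166 F [0.7 0.2 1.6] j [-36.5  14.  -35.   40.9  -0.   23.1]
clock: 10.13
eef_pos: [0.3811, -0.2816, 0.3182]
orientation: [[-0.507, 0.862, 0.003], [0.862, 0.507, -0.003], [-0.004, 0.001, -1.0]]
ft_force: [0.3, 0.6, -2.0]
finger_gap: 0.0171
t 10.13 grasp [ 0.3816 -0.2821  0.1632] psi 120.45 z [ 0.003 -0.003 -1.   ] gap 0.0171 F [ 0.3  0.6 -2. ] j [-36.4   7.6 -27.6  54.6  -0.   23.1]
w 962 [0.1347 0.151  0.154  0.1566]
rim plane [-0.0923  0.1819  0.1419] 4 slope along handle deg 11.51
s 1082 [0.1207 0.1376 0.1491 0.1517]
rim plane [-0.0028  0.0002  0.1507] 36 slope along handle deg 0.09
```

View pics/w4.png

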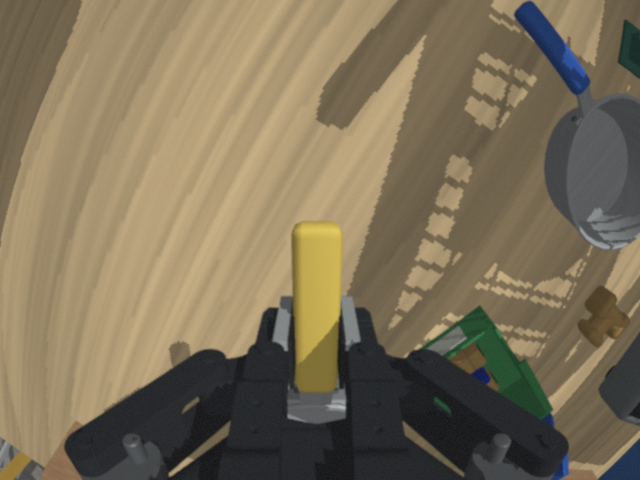

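The yellow pan is held firmly and level. The scene camera gives a rim slope of 0.1°, and the grip is at (317,305) between the pads. Now I'll carry and turn it.

```bash
python3 -m inch '{"grip":[-1,-1,-1,-1,-1,-1,-1,-1,-1,-1,-1,-1],"dp":[[0.006,0.013,0],[0.012,0.026,0],[0.018,0.039,0],[0.024,0.052,0],[0.03,0.065,0],[0.036,0.078,0],[0.042,0.091,0],[0.048,0.104,0],[0.054,0.117,0],[0.06,0.13,0],[0.066,0.143,0],[0.07,0.1538,0]],"dr":[[0,0,-5],[0,0,-12],[0,0,-19],[0,0,-26],[0,0,-33],[0,0,-40],[0,0,-47],[0,0,-54],[0,0,-61],[0,0,-68],[0,0,-75],[0,0,-82]]}'; python3 -m inch '{"grip":[-1,-1,-1],"dp":[[0,0,0],[0,0,0],[0,0,0]],"dr":[[0,0,0],[0,0,0],[0,0,0]]}';  cat > rim.py <<'E'
from fit import *
def rim(W,c,r,z,F=None):
    q=W[near(W,c,r+.02,z-.012,z+.008)]; rr=np.hypot(*(q[:,:2]-c).T); q=q[(rr>r-.012)&(rr<r+.012)]
    a=np.degrees(np.arctan2(q[:,1]-c[1],q[:,0]-c[0]))//10
    t=np.array([q[a==k][np.argmax(q[a==k][:,2])] for k in np.unique(a) if (a==k).sum()>2])
    A=np.c_[t[:,:2]-c,np.ones(len(t))]; k=np.linalg.lstsq(A,t[:,2],rcond=None)[0]
    for _ in range(4):
        e=t[:,2]-A@k; g=np.abs(e)<.002; k=np.linalg.lstsq(A[g],t[g,2],rcond=None)[0]
    top=q[np.abs(q[:,2]-(np.c_[q[:,:2]-c,np.ones(len(q))]@k))<.003]
    cc,e=circ(top,r-.0012)
    return cc.round(4),(np.degrees(k[:2])).round(2),k[2].round(4),len(t),np.median(e).round(4)
E
python3 - <<'E'
from rim import *
s=st();R=s["orientation"];g=s["eef_pos"]+.155*R[:,2]
f=grab_frame("scene");w=cloud(f);h=-R[:2,0]/np.hypot(*R[:2,0])
c0=g[:2]+.104*h
c=rim(w,c0,.054,g[2]-.011); print("expected",c0,"held rim",c); d=c[0]-g[:2]; print("dist",np.hypot(*d),"yaw",np.degrees(np.arctan2(-d[1],-d[0])))
print("large",rim(w,np.array((.573,-.1)),.066,.05))
E
```

```text
clock: 11.23
eef_pos: [0.4766, -0.1414, 0.3125]
orientation: [[-0.922, -0.388, -0.005], [-0.388, 0.922, 0.001], [0.004, 0.003, -1.0]]
ft_force: [0.2, -0.3, -1.4]
finger_gap: 0.0169
clock: 11.48
eef_pos: [0.4763, -0.1426, 0.3136]
orientation: [[-0.925, -0.38, -0.004], [-0.38, 0.925, 0.0], [0.004, 0.002, -1.0]]
ft_force: [-0.1, 0.6, -2.5]
finger_gap: 0.0169
t 11.48 grasp [ 0.4757 -0.1426  0.1586] psi -157.69 z [-0.004  0.    -1.   ] gap 0.0169 F [-0.1  0.6 -2.5] j [-16.7  10.5 -24.8  55.   -0.  -39. ]
expected [ 0.57193574 -0.10310685] held rim (array([ 0.5735, -0.1031]), array([-0.89, -0.6 ]), np.float64(0.1479), 36, np.float64(0.002))
dist 0.10545137484771035 yaw -158.00673636389953
large (array([ 0.5745, -0.0997]), array([ 0.38, -0.15]), np.float64(0.0517), 28, np.float64(0.0013))
```

```bash
python3 -m inch '{"grip":[-1,-1,-1,-1,-1,-1,-1,-1,-1],"dp":[[-0.0022,-0.002,0],[-0.0022,-0.002,0.015],[-0.0022,-0.002,0.03],[-0.0022,-0.002,0.04],[-0.0022,-0.002,0.045],[-0.0022,-0.002,0.045],[-0.0022,-0.002,0.045],[-0.0022,-0.002,0.045],[-0.0022,-0.002,0.045]],"dr":[[0,0.2,-2.6],[0,0.2,-2.6],[0,0.2,-2.6],[0,0.2,-2.6],[0,0.2,-2.6],[0,0.2,-2.6],[0,0.2,-2.6],[0,0.2,-2.6],[0,0.2,-2.6]]}'
python3 - <<'E'
from rim import *
s=st();R=s["orientation"];g=s["eef_pos"]+.155*R[:,2]
f=grab_frame("scene");w=cloud(f);h=-R[:2,0]/np.hypot(*R[:2,0])
c0=g[:2]+.1055*h
c=rim(w,c0,.054,g[2]-.011); print("expected",c0,"held rim",c); d=c[0]-g[:2]; print("dist",np.hypot(*d),"yaw",np.degrees(np.arctan2(-d[1],-d[0])))
print("large",rim(w,np.array((.573,-.1)),.066,.05))
E
```

```text
clock: 12.28
eef_pos: [0.4803, -0.1438, 0.2707]
orientation: [[-0.906, -0.423, -0.003], [-0.423, 0.906, -0.002], [0.004, -0.0, -1.0]]
ft_force: [0.4, 1.7, -1.5]
finger_gap: 0.0168
t 12.28 grasp [ 0.4798 -0.144   0.1157] psi -154.96 z [-0.003 -0.002 -1.   ] gap 0.0168 F [ 0.4  1.7 -1.5] j [-16.6  13.2 -27.6  49.4  -0.1 -41.7]
expected [ 0.57543572 -0.09938681] held rim (array([ 0.5762, -0.1005]), array([-1.36, -0.34]), np.float64(0.1055), 36, np.float64(0.0015))
dist 0.10572977548562973 yaw -155.68585210772494
large (array([ 0.5747, -0.0996]), array([ 0.09, -0.6 ]), np.float64(0.0517), 26, np.float64(0.0012))
```

```bash
python3 -m inch '{"grip":[-1,-1,-1,-1,-1,-1,-1,-1,-1,-1,-1,-1],"dp":[[0.0042,0.0014,0.002],[0.0042,0.0014,0.012],[0.0042,0.0014,0.022],[0.0042,0.0014,0.03],[0.0042,0.0014,0.036],[0.0042,0.0014,0.04],[0.0042,0.0014,0.043],[0.0042,0.0014,0.045],[0.0042,0.0014,0.047],[0.0042,0.0014,0.048],[0.0042,0.0014,0.049],[0.0042,0.0014,0.049]],"dr":[[0,-1.2,0],[0,-1.2,0],[0,-1.2,0],[0,-1.2,0],[0,-1.2,0],[0,-1.2,0],[0,-1.2,0],[0,-1.2,0],[0,-1.2,0],[0,-1.2,0],[0,-1.2,0],[0,-1.2,0]]}'
python3 - <<'E'
from rim import *
s=st();R=s["orientation"];g=s["eef_pos"]+.155*R[:,2]
f=grab_frame("scene");w=cloud(f);h=-R[:2,0]/np.hypot(*R[:2,0])
c0=g[:2]+.1055*h
c=rim(w,c0,.054,g[2]-.011); print("expected",c0,"held rim",c)
print("large",rim(w,np.array((.573,-.1)),.066,.05))
E
```

```text
clock: 13.33
eef_pos: [0.4754, -0.1442, 0.221]
orientation: [[-0.906, -0.423, 0.015], [-0.423, 0.906, 0.007], [-0.016, 0.001, -1.0]]
ft_force: [-1.0, 0.9, -1.3]
finger_gap: 0.0169
t 13.33 grasp [ 0.4777 -0.143   0.066 ] psi -154.95 z [ 0.015  0.007 -1.   ] gap 0.0169 F [-1.   0.9 -1.3] j [-17.1  15.6 -32.   41.7   0.7 -42.1]
expected [ 0.57324078 -0.09835795] held rim (array([ 0.5739, -0.0994]), array([0.69, 1.09]), np.float64(0.0578), 36, np.float64(0.0015))
large (array([ 0.5716, -0.1073]), array([0.88, 0.75]), np.float64(0.0557), 36, np.float64(0.0054))
```

```bash
python3 -m inch '{"grip":[-1,-1,-1,-1,-0.3,-0.3,-0.3,-0.3],"dp":[[0,0,0.001],[0,0,0.002],[0,0,0.002],[0,0,0.002],[0,0,0.002],[0,0,0.002],[0,0,0.002],[0,0,0.002]],"dr":[[0,0,0],[0,0,0],[0,0,0],[0,0,0],[0,0,0],[0,0,0],[0,0,0],[0,0,0]]}'
python3 - <<'E'
from rim import *
s=st();R=s["orientation"];g=s["eef_pos"]+.155*R[:,2]
f=grab_frame("scene");w=cloud(f);save(f,"s5.png",(240,240,400,400),4)
print("med",rim(w,np.array((.5735,-.0994)),.054,.054))
print("large",rim(w,np.array((.573,-.1)),.066,.046))
g=w[near(w,(.5735,-.0994),.19,.058,.08)&pix(f,w,"yellow")]; g=g[np.hypot(*(g[:,:2]-np.array((.5735,-.0994))).T)>.06];b=box(g);print(b,np.median(g,0))
g=w[near(w,(.5735,-.0994),.19,.056,.08)&pix(f,w,"blue")];b=box(g);print(b,np.median(g,0))
E
```

```text
clock: 14.05
eef_pos: [0.4754, -0.1441, 0.219]
orientation: [[-0.906, -0.423, 0.015], [-0.423, 0.906, 0.008], [-0.017, 0.001, -1.0]]
ft_force: [1.0, 0.1, 0.2]
finger_gap: 0.0298
t 14.05 grasp [ 0.4777 -0.143   0.064 ] psi -154.95 z [ 0.015  0.008 -1.   ] gap 0.0298 F [1.  0.1 0.2] j [-17.1  15.7 -32.2  41.4   0.7 -42.1]
med (array([ 0.5746, -0.0991]), array([0.11, 0.42]), np.float64(0.056), 36, np.float64(0.0019))
large (array([ 0.5735, -0.1013]), array([0.2, 0.6]), np.float64(0.0528), 36, np.float64(0.0029))
(array([ 0.47502139, -0.15138467]), 36.07960510253906, (73.53241729736328, 19.07318878173828)) [ 0.49546385 -0.13834809  0.06833347]
(array([ 0.45912399, -0.07589776]), 76.07147216796875, (18.743267059326172, 57.16073989868164)) [ 0.46540706 -0.07850941  0.06512849]
```

View pics/s5.png

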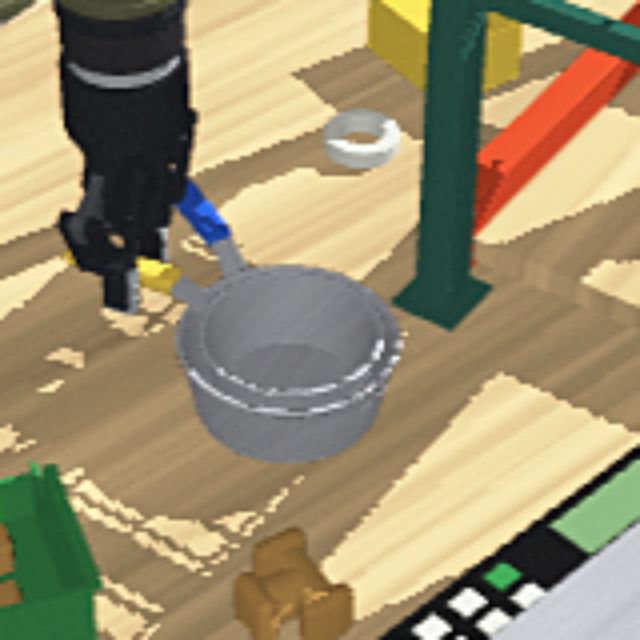

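The yellow pan is nested level, its rims concentric at about (290,330) in the crop, with the handle fanned from the blue one. I'll retreat upward, then fit rough kinematics from the log to plan the rack approach.

```bash
python3 -m inch '{"grip":[-0.1,-0.1,-0.1,-0.1,-0.1,-0.1],"dp":[[0,0,-0.01],[0,0,-0.03],[0,0,-0.07],[0,0,-0.11],[0,0,-0.15],[0,0,-0.15]],"dr":[[0,0,0],[0,0,0],[0,0,0],[0,0,0],[0,0,0],[0,0,0]]}'
cat > kin.py <<'E'
from h import *
from scipy.optimize import least_squares
def fk(P,q):
    h,a,L1,L2,k,D,e=P; j=np.radians(q)
    r=a+L1*np.sin(j[1])+L2*np.cos(j[1]-j[2]+k); z=h+L1*np.cos(j[1])-L2*np.sin(j[1]-j[2]+k)
    ph=j[1]-j[2]+j[3]
    d=np.array([np.cos(ph)*np.cos(j[4]),e*np.sin(j[4]),-np.sin(ph)*np.cos(j[4])])
    p=np.array([r,0,z])+D*d
    c,s=np.cos(j[0]),np.sin(j[0]); Z=np.array([[c,-s,0],[s,c,0],[0,0,1]])
    return Z@p,Z@d
def fitk():
    L=[json.loads(l) for l in open("log.jsonl")]
    def res(P): 
        o=[]
        for q,p,R in L:
            P_,d=fk(P,q); o+=list(P_-p)+list(.1*(d-np.array(R)[:,2]))
        return np.array(o)
    best=min((least_squares(res,[.3,.0,.4,.35,k,.15,e],loss="soft_l1",f_scale=.003) for k in(0,.3,-.3,1) for e in(1,-1)),key=lambda s:s.cost)
    return best.x,np.abs(res(best.x)).max()
LO=np.array([-152.73,-39.44,-58.76,-118.89,-81.53]);HI=np.array([152.73,99.34,71.6,123.64,83.1])
def ik(P,g,R,q0):
    p=np.array(g)-.155*R[:,2]
    def res(q): a,d=fk(P,q); return np.r_[a-p,.2*(d-R[:,2])]
    s=least_squares(res,np.clip(q0,LO+1,HI-1),bounds=(LO,HI)); return s.x,np.linalg.norm(s.fun)
E
python3 - <<'E'
from kin import *
s=st();P,e=fitk();print(P.round(3),e)
q0=s["joints"][:5]
# rack frame
a=np.radians(15.5); O=np.array([.614,.290]); X=np.array([np.cos(a),np.sin(a)]);Y=np.array([-np.sin(a),np.cos(a)])
C=np.array([.590,.3655]);print("small in rack",(C-O)@X,(C-O)@Y)
for lean in(30,40):
  for name,c,hy,z in(("grasp",C,-159,.105),("lift",C,-159,.165),("pull100",C-.1*X,-159,.165),("pull100r",C-.1*X,-114,.165),("pull190",C-.19*X,-159,.165),("pull190r",C-.19*X,-114,.165),("pull190rs",C-.19*X-.15*Y,-114,.165),("place",np.array([.573,-.1]),-115,.069)):
    h=np.array([np.cos(np.radians(hy)),np.sin(np.radians(hy))]); g=np.r_[c+.12*h,z]
    R=tool_R(hy,lean,hy); q,er=ik(P,g,R,q0); q0=q
    print(lean,name,g.round(3),"flange",(g-.155*R[:,2]).round(3),q.round(1),"err",er.round(4))
E
```

```text
clock: 14.6
eef_pos: [0.4754, -0.146, 0.3777]
orientation: [[-0.906, -0.423, 0.026], [-0.423, 0.906, 0.004], [-0.025, -0.008, -1.0]]
ft_force: [1.3, -0.7, 0.2]
finger_gap: 0.0384
t 14.6 grasp [ 0.4795 -0.1454  0.2227] psi -154.95 z [ 0.026  0.004 -1.   ] gap 0.0384 F [ 1.3 -0.7  0.2] j [-17.3   7.  -20.1  61.5   0.7 -42.3]
[ 0.28   0.     0.521  0.447 -0.17   0.286  0.589] 0.003236207449026421
small in rack -0.002950633483098576 0.07916782024312921
30 grasp [0.478 0.322 0.105] flange [0.406 0.295 0.239] [ 41.2   5.7 -49.1   6.7 -15.7] err 0.0052
30 lift [0.478 0.322 0.165] flange [0.406 0.295 0.299] [ 41.2   0.4 -44.8  16.3 -15.7] err 0.0052
30 pull100 [0.382 0.296 0.165] flange [0.309 0.268 0.299] [ 49.1  -9.2 -53.9  18.3 -20.5] err 0.0092
30 pull100r [0.445 0.229 0.165] flange [0.413 0.158 0.299] [  9.    0.8 -46.7  25.   33.5] err 0.024
30 pull190 [0.295 0.272 0.165] flange [0.223 0.244 0.299] [ 59.9 -17.1 -58.8  25.9 -25.4] err 0.017
30 pull190r [0.358 0.205 0.165] flange [0.327 0.134 0.299] [  7.2  -9.5 -55.9  26.9  33.9] err 0.0248
30 pull190rs [0.398 0.061 0.165] flange [ 0.36
[... 278 characters left out ...]
 0.322 0.165] flange [0.385 0.287 0.284] [ 44.   -1.4 -54.4  -0.7 -21.6] err 0.0103
40 pull100 [0.382 0.296 0.165] flange [0.289 0.26  0.284] [ 53.1  -9.6 -58.8  10.  -27.2] err 0.0255
40 pull100r [0.445 0.229 0.165] flange [0.404 0.138 0.284] [  3.6   2.8 -53.   13.   43.1] err 0.0383
40 pull190 [0.295 0.272 0.165] flange [0.202 0.236 0.284] [ 65.  -15.3 -58.8  26.7 -31.1] err 0.0531
40 pull190r [0.358 0.205 0.165] flange [0.318 0.114 0.284] [  0.4  -5.9 -58.8  22.5  42.9] err 0.0431
40 pull190rs [0.398 0.061 0.165] flange [ 0.358 -0.03   0.284] [-25.5   3.8 -52.9  34.6  48.6] err 0.0453
40 place [ 0.522 -0.209  0.069] flange [ 0.48  -0.299  0.188] [-44.5  35.2 -21.6  48.8  46.4] err 0.0417
```

```bash
sed -i 's/\[.3,.0,.4,.35,k,.15,e\]/[.28,.0,.52,.447,k,.28,e]/' kin.py
python3 - <<'E'
from h import *
st(); a=go((.42,.10,.24),tool_R(-159))
h=np.array([np.cos(np.radians(-159)),np.sin(np.radians(-159))]); R=tool_R(-159,30,-159); g=np.r_[np.array([.590,.3655])+.12*h,.107]
go(g-.1*R[:,2],R,frm=a)
E
```

```text
t 14.6 grasp [ 0.4795 -0.1454  0.2227] psi -154.95 z [ 0.026  0.004 -1.   ] gap 0.0384 F [ 1.3 -0.7  0.2] j [-17.3   7.  -20.1  61.5   0.7 -42.3]
dp [-0.0544, 0.2462, -0.0178] dr [-0.38, 1.47, 4.05] rows 6.1
dp [-0.0064, 0.1869, 0.0672] dr [-0.0, -30.0, 0.0] rows 4.8
```

```bash
python3 -m inch '{"grip":[0,0,0,0,0,0,0],"dp":[[-0.054,0.246,-0.018],[-0.054,0.246,-0.018],[-0.054,0.246,-0.018],[-0.054,0.246,-0.018],[-0.054,0.246,-0.018],[-0.054,0.246,-0.018],[-0.054,0.246,-0.018]],"dr":[[-0.4,1.5,4],[-0.4,1.5,4],[-0.4,1.5,4],[-0.4,1.5,4],[-0.4,1.5,4],[-0.4,1.5,4],[-0.4,1.5,4]]}'
python3 -m inch '{"grip":[0,0,0,0,0,0,0,0,0,0],"dp":[[-0.006,0.187,0.067],[-0.006,0.187,0.067],[-0.006,0.187,0.067],[-0.006,0.187,0.067],[-0.006,0.187,0.067],[-0.006,0.187,0.067],[-0.006,0.187,0.067],[-0.006,0.187,0.067],[-0.006,0.187,0.067],[-0.006,0.187,0.067]],"dr":[[0,-30,0],[0,-30,0],[0,-30,0],[0,-30,0],[0,-30,0],[0,-30,0],[0,-30,0],[0,-30,0],[0,-30,0],[0,-30,0]]}'
python3 - <<'E'
from rim import *
s=st();f=grab_frame("wrist");save(f,"w6.png");w=wcloud(f,s);np.save("w6.npy",w)
c=np.array((.590,.3655));print("small",rim(w,c,.042,.095))
g=w[near(w,c,.17,.1,.125)&pix(f,w,"red")]; g=g[np.hypot(*(g[:,:2]-c).T)>.06]
print(len(g),box(g),np.median(g,0),np.percentile(g[:,2],[5,95]))
v,u=np.where(near(w,c,.17,.1,.125)&pix(f,w,"red"));print(u.min(),u.max(),v.min(),v.max())
E
```

```text
clock: 15.18
eef_pos: [0.4162, 0.1054, 0.3894]
orientation: [[-0.93, -0.366, -0.011], [-0.366, 0.93, 0.007], [0.008, 0.011, -1.0]]
ft_force: [0.2, -0.5, 0.3]
finger_gap: 0.0428
clock: 16.02
eef_pos: [0.3564, 0.2765, 0.3232]
orientation: [[-0.815, -0.357, 0.457], [-0.307, 0.934, 0.182], [-0.492, 0.008, -0.871]]
ft_force: [0.4, -0.1, 0.4]
finger_gap: 0.043
t 16.02 grasp [0.4272 0.3047 0.1882] psi -159.35 z [ 0.457  0.182 -0.871] gap 0.043 F [ 0.4 -0.1  0.4] j [ 41.1  -8.1 -47.7  22.4  -9.4  17.9]
small (array([0.5886, 0.3642]), array([-0.28, -0.13]), np.float64(0.0959), 36, np.float64(0.0009))
1836 (array([0.49278079, 0.32914417]), 20.257659912109375, (72.99343872070312, 17.247159957885742)) [0.48088185 0.32491007 0.11042069] [0.1041333  0.11137278]
302 330 234 307
```

View pics/w6.png

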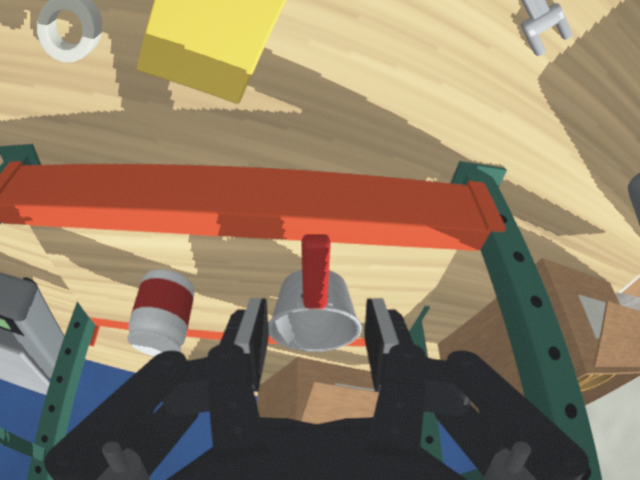

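The wrist view shows the red grip at (316,270) over the rail edge, centred between the jaws. The small pan is behind it at (316,315), and the tin at (160,310) is clear of the hand.

Run:
```python
from h import *
s=st();R=tool_R(-159.7,30,-159.7); go((.4779,.3233,.107),R)
```

```text
t 16.07 grasp [0.4271 0.3047 0.1881] psi -159.35 z [ 0.457  0.182 -0.871] gap 0.043 F [ 0.2 -0.2  0.2] j [ 41.1  -8.1 -47.7  22.4  -9.4  17.9]
dp [-0.0057, 0.0005, 0.0972] dr [0.7, -0.55, 0.3] rows 2.3
```

```bash
python3 -m inch '{"grip":[0,0,0,0,0,0,-1,-1,-1,-1,-1],"dp":[[-0.004,0.0005,0.03],[-0.006,0.0005,0.06],[-0.006,0.0005,0.08],[-0.006,0.0005,0.092],[-0.006,0.0005,0.097],[-0.006,0.0005,0.097],[-0.006,0.0005,0.097],[-0.006,0.0005,0.097],[-0.006,0.0005,0.097],[-0.006,0.0005,0.097],[-0.006,0.0005,0.097]],"dr":[[0.7,-0.5,0.3],[0.7,-0.5,0.3],[0.7,-0.5,0.3],[0.7,-0.5,0.3],[0.7,-0.5,0.3],[0.7,-0.5,0.3],[0.7,-0.5,0.3],[0.7,-0.5,0.3],[0.7,-0.5,0.3],[0.7,-0.5,0.3],[0.7,-0.5,0.3]]}'
python3 - <<'E'
from kin import *
s=st();P,e=fitk();print(P.round(3),e)
R0=s["orientation"];p0=s["eef_pos"]
up=R0.T@np.array([0,0,1]);print("up in tool",up.round(3))
a=np.radians(15.5);X=np.array([np.cos(a),np.sin(a)]);Y=np.array([-np.sin(a),np.cos(a)])
print("out in tool",(R0.T@np.r_[-X,0]).round(3))
q0=s["joints"][:5]; C=np.array([.5886,.3642])
for name,c,hy,z in(("lift",C,-159.7,.157),("pull50",C-.05*X,-159.7,.165),("p100",C-.1*X,-140,.17),("p140r",C-.14*X,-114,.17),("p200r",C-.2*X,-114,.17),("p200rs",C-.2*X-.15*Y,-114,.17),("p200rs2",C-.2*X-.3*Y,-114,.17),("over",np.array([.573,-.1]),-115,.17),("place",np.array([.573,-.1]),-115,.069)):
    h=np.array([np.cos(np.radians(hy)),np.sin(np.radians(hy))]); g=np.r_[c+.118*h,z]
    R=tool_R(hy,30,hy); q,er=ik(P,g,R,q0); q0=q
    print(name,c.round(3),g.round(3),q.round(1),"err",er.round(4))
E
```

```text
clock: 16.98
eef_pos: [0.4043, 0.2973, 0.2417]
orientation: [[-0.812, -0.349, 0.469], [-0.302, 0.937, 0.174], [-0.5, -0.0, -0.866]]
ft_force: [-2.2, -1.3, 3.2]
finger_gap: 0.0166
t 16.98 grasp [0.4769 0.3244 0.1075] psi -159.56 z [ 0.469  0.174 -0.866] gap 0.0166 F [-2.2 -1.3  3.2] j [ 39.2   4.3 -49.1   7.9  -9.3  16.4]
[ 0.283 -0.     0.519  0.448 -0.173  0.289  0.576] 0.005297207645584151
up in tool [-0.5   -0.    -0.866]
out in tool [ 0.863  0.086 -0.498]
lift [0.589 0.364] [0.478 0.323 0.157] [ 41.6   1.1 -45.5  15.1 -16.7] err 0.0061
pull50 [0.54  0.351] [0.43  0.31  0.165] [ 45.1  -4.3 -49.7  17.  -18.9] err 0.0079
p100 [0.492 0.337] [0.402 0.262 0.17 ] [ 27.5 -13.1 -55.   18.7  10.4] err 0.0023
p140r [0.454 0.327] [0.406 0.219 0.17 ] [  8.6  -4.2 -50.8  26.1  33.8] err 0.0253
p200r [0.396 0.311] [0.348 0.203 0.17 ] [  7.3 -11.5 -56.7  28.1  34.1] err 0.0259
p200rs [0.436 0.166] [0.388 0.058 0.17 ] [-19.1  -2.6 -50.3  39.5  39.2] err 0.0326
p200rs2 [0.476 0.022] [ 0.428 -0.086  0.17 ] [-35.9   9.1 -37.7  50.   39. ] err 0.0317
over [ 0.573 -0.1  ] [ 0.523 -0.207  0.17 ] [-40.1  23.2 -18.   57.4  38.5] err 0.0311
place [ 0.573 -0.1  ] [ 0.523 -0.207  0.069] [-40.1  30.1 -22.9  45.6  38.5] err 0.0311
```

```bash
python3 -m inch '{"grip":[-1,-1,-1,-1,-1,-1,-1,-1],"dp":[[-0.003,0,-0.005],[-0.008,0,-0.014],[-0.014,0,-0.024],[-0.02,0,-0.035],[-0.026,0,-0.045],[-0.0275,0,-0.0475],[-0.0275,0,-0.0475],[-0.0275,0,-0.0475]],"dr":[[0,0,0],[0,0,0],[0,0,0],[0,0,0],[0,0,0],[0,0,0],[0,0,0],[0,0,0]]}'
sed -i 's/h,a,L1,L2,k,D,e=P/h,a,L1,L2,k,D,d1=P; e=1/; s/p=np.array(\[r,0,z\])+D\*d/p=np.array([r,0,z])+D*d+d1*np.array([np.cos(ph),0,-np.sin(ph)])/; s/k,.28,e\]/k,.15,.1]/; s/ for e in(1,-1)//' kin.py
python3 - <<'E'
from kin import *
from rim import rim,near,pix,cloud,box
s=st();P,e=fitk();print(P.round(3),e)
R=s["orientation"];g=s["eef_pos"]+.155*R[:,2]
h=R[:2,0]/np.hypot(*R[:2,0]); c0=g[:2]-.118*h
f=grab_frame("scene");w=cloud(f);print("exp",c0,"rim",rim(w,c0,.042,g[2]-.012)); 
f=grab_frame("wrist");w=wcloud(f,s);print("rimw",rim(w,c0,.042,g[2]-.012))
a=np.radians(15.5);X=np.array([np.cos(a),np.sin(a)]);Y=np.array([-np.sin(a),np.cos(a)])
q0=s["joints"][:5]; C=np.array([.5886,.3642]); frm=None
for name,c,hy,z in(("pull50",C-.05*X,-159.7,.17),("p100",C-.1*X,-135,.17),("p140r",C-.14*X,-114,.17),("p190r",C-.19*X-.08*Y,-114,.17),("p200rs2",C-.2*X-.3*Y,-114,.17),("over",np.array([.573,-.1]),-114,.17),("place",np.array([.573,-.1]),-114,.069)):
    hh=np.array([np.cos(np.radians(hy)),np.sin(np.radians(hy))]); g=np.r_[c+.118*hh,z]
    R=tool_R(hy,30,hy); q,er=ik(P,g,R,q0); q0=q
    print(name,c.round(3),g.round(3),q.round(1),"err",er.round(4)); frm=go(g,R,frm)
E
```

```text
clock: 17.65
eef_pos: [0.404, 0.2972, 0.2954]
orientation: [[-0.812, -0.35, 0.467], [-0.303, 0.937, 0.174], [-0.498, -0.0, -0.867]]
ft_force: [-0.4, -1.1, -1.7]
finger_gap: 0.0169
t 17.65 grasp [0.4763 0.3242 0.161 ] psi -159.54 z [ 0.467  0.174 -0.867] gap 0.0169 F [-0.4 -1.1 -1.7] j [ 39.2  -0.4 -45.1  16.7  -9.2  16.4]
[ 0.283  0.     0.521  0.447 -0.171  0.158  0.133] 5.992095708506895e-12
exp [0.58688011 0.36546168] rim (array([0.586 , 0.3638]), array([-3.36, -2.72]), np.float64(0.1478), 18, np.float64(0.0031))
rimw (array([0.5879, 0.3645]), array([-0.7 ,  0.01]), np.float64(0.1479), 10, np.float64(0.0007))
pull50 [0.54  0.351] [0.43 0.31 0.17] [ 42.1  -6.2 -49.   18.9 -10.7] err 0.0
dp [0.0375, 0.0032, -0.0325] dr [0.05, -0.19, 0.15] rows 1.2
p100 [0.492 0.337] [0.409 0.254 0.17 ] [ 25.7 -12.5 -54.   19.9   9.5] err 0.0
dp [0.0277, -0.0775, -0.016] dr [-12.35, 0.0, -21.39] rows 3.4
p140r [0.454 0.327] [0.406 0.219 0.17 ] [ 12.6  -8.2 -49.4  29.8  23.7] err 0.0
dp [0.0189, -0.0504, -0.0109] dr [-10.5, 0.0, -18.19] rows 2.9
p190r [0.427 0.236] [0.379 0.129 0.17 ] [ -2.6 -10.9 -50.8  38.1  27.7] err 0.0
dp [0.081, -0.0123, -0.0468] dr [0.0, 0.0, 0.0] rows 2.3
p200rs2 [0.476 0.022] [ 0.428 -0.086  0.17 ] [-32.1   6.3 -34.3  54.1  29.7] err 0.0
dp [0.1525, -0.1322, -0.0881] dr [0.0, 0.0, 0.0] rows 5.3
over [ 0.573 -0.1  ] [ 0.525 -0.208  0.17 ] [-37.2  21.9 -13.7  61.9  29.1] err 0.0
dp [0.0621, -0.1381, -0.0359] dr [0.0, 0.0, 0.0] rows 3.7
place [ 0.573 -0.1  ] [ 0.525 -0.208  0.069] [-37.2  27.8 -19.7  50.   29.1] err 0.0
dp [0.0505, 0.0, 0.0875] dr [0.0, 0.0, 0.0] rows 2.4
```

Run:
```python
from kin import *
s=get_state();R0=s["orientation"];p0=s["eef_pos"]
a=np.radians(15.5);X=np.array([np.cos(a),np.sin(a)]);Y=np.array([-np.sin(a),np.cos(a)]);C=np.array([.5870,.3650])
W=[(C-.02*X,-159.6),(C-.05*X,-159.6),(C-.075*X,-153),(C-.09*X,-147),(C-.105*X,-140),(C-.12*X,-133),(C-.135*X,-127),(C-.15*X,-120),(C-.165*X,-115),(C-.18*X,-115)]
V=[(C-.19*X-.03*Y,-115),(C-.19*X-.065*Y,-115),(C-.19*X-.1*Y,-115),(C-.19*X-.135*Y,-115),(C-.195*X-.17*Y,-115)]
def show(W,p0,R0):
    for c,hy in W:
        h=np.array([np.cos(np.radians(hy)),np.sin(np.radians(hy))]);R=tool_R(hy,30,hy);p=np.r_[c+.118*h,.17]-.155*R[:,2]
        print((R0.T@(p-p0)).round(3).tolist(),Ro.from_matrix(R0.T@R).as_rotvec(degrees=True).round(1).tolist())
    return p,R
p,R=show(W,p0,R0);print();p,R=show(V+[(np.array([.45,-.03]),-115),(np.array([.51,-.065]),-115),(np.array([.571,-.1]),-115)],p,R)
```

```text
[0.013, 0.002, -0.018] [-0.0, -0.2, 0.1]
[0.039, 0.004, -0.033] [-0.0, -0.2, 0.1]
[0.059, -0.016, -0.045] [-3.3, -0.2, -5.7]
[0.069, -0.035, -0.051] [-6.3, -0.2, -10.9]
[0.076, -0.057, -0.055] [-9.8, -0.2, -16.9]
[0.081, -0.077, -0.057] [-13.3, -0.2, -23.0]
[0.085, -0.094, -0.06] [-16.3, -0.2, -28.2]
[0.086, -0.112, -0.06] [-19.7, -0.2, -34.3]
[0.089, -0.123, -0.062] [-22.2, -0.2, -38.6]
[0.102, -0.122, -0.069] [-22.2, -0.2, -38.6]

[0.025, -0.012, -0.015] [0.0, 0.0, 0.0]
[0.048, -0.035, -0.028] [0.0, 0.0, 0.0]
[0.071, -0.057, -0.041] [0.0, 0.0, 0.0]
[0.095, -0.08, -0.055] [0.0, 0.0, 0.0]
[0.12, -0.099, -0.07] [0.0, 0.0, 0.0]
[0.259, -0.18, -0.149] [0.0, 0.0, 0.0]
[0.264, -0.249, -0.153] [0.0, 0.0, 0.0]
[0.27, -0.319, -0.156] [0.0, 0.0, 0.0]
```

```bash
python3 -m inch '{"grip":[-1,-1,-1,-1,-1,-1,-1,-1,-1,-1,-1,-1],"dp":[[0.013,0.002,-0.018],[0.039,0.004,-0.033],[0.059,-0.016,-0.045],[0.069,-0.035,-0.051],[0.076,-0.057,-0.055],[0.081,-0.077,-0.057],[0.085,-0.094,-0.06],[0.086,-0.112,-0.06],[0.089,-0.123,-0.062],[0.102,-0.122,-0.069],[0.102,-0.122,-0.069],[0.102,-0.122,-0.069]],"dr":[[0,-0.2,0.1],[0,-0.2,0.1],[-3.3,-0.2,-5.7],[-6.3,-0.2,-10.9],[-9.8,-0.2,-16.9],[-13.3,-0.2,-23],[-16.3,-0.2,-28.2],[-19.7,-0.2,-34.3],[-22.2,-0.2,-38.6],[-22.2,-0.2,-38.6],[-22.2,-0.2,-38.6],[-22.2,-0.2,-38.6]]}'
python3 - <<'E'
from h import *
s=st();R=s["orientation"];g=s["eef_pos"]+.155*R[:,2];h=R[:2,0]/np.hypot(*R[:2,0]);print("bowl",g[:2]-.118*h,"handle",np.degrees(np.arctan2(h[1],h[0])))
R=tool_R(-115,30,-115);hh=np.array([np.cos(np.radians(-115)),np.sin(np.radians(-115))])
for c in((.376,.18),(.40,.1),(.45,-.03),(.571,-.1)):go(np.r_[np.array(c)+.118*hh,.17],R)
E
```

```text
clock: 18.75
eef_pos: [0.3315, 0.1398, 0.304]
orientation: [[-0.367, -0.905, 0.213], [-0.784, 0.424, 0.453], [-0.5, -0.001, -0.866]]
ft_force: [0.3, -0.9, -0.3]
finger_gap: 0.0166
t 18.75 grasp [0.3646 0.2099 0.1698] psi -115.08 z [ 0.213  0.453 -0.866] gap 0.0166 F [ 0.3 -0.9 -0.3] j [ 12.9 -14.  -53.8  30.5  23.2 -47.9]
bowl [0.41457703 0.31679434] handle -115.0792212293604
dp [0.1213, -0.0236, -0.0704] dr [-0.11, 0.02, -0.07] rows 3.4
dp [0.1752, -0.0793, -0.1014] dr [-0.11, 0.02, -0.07] rows 5.2
dp [0.2588, -0.1797, -0.1496] dr [-0.11, 0.02, -0.07] rows 8.4
dp [0.2693, -0.319, -0.1555] dr [-0.11, 0.02, -0.07] rows 10.7
```

```bash
python3 -m inch '{"grip":[-1,-1,-1,-1,-1,-1,-1,-1,-1,-1],"dp":[[0.02,-0.01,-0.011],[0.052,-0.025,-0.03],[0.086,-0.042,-0.05],[0.121,-0.06,-0.07],[0.152,-0.082,-0.088],[0.18,-0.104,-0.104],[0.207,-0.128,-0.12],[0.233,-0.155,-0.135],[0.255,-0.175,-0.148],[0.259,-0.18,-0.15]],"dr":[[0,0,0],[0,0,0],[0,0,0],[0,0,0],[0,0,0],[0,0,0],[0,0,0],[0,0,0],[0,0,0],[0,0,0]]}'
python3 -m inch '{"grip":[-1,-1,-1,-1,-1,-1,-1,-1,-1],"dp":[[0.001,-0.025,0],[0.003,-0.055,-0.002],[0.005,-0.085,-0.003],[0.008,-0.112,-0.005],[0.01,-0.13,-0.006],[0.01,-0.139,-0.006],[0.01,-0.139,-0.006],[0.01,-0.139,-0.006],[0.01,-0.139,-0.006]],"dr":[[0,0,0],[0,0,0],[0,0,0],[0,0,0],[0,0,0],[0,0,0],[0,0,0],[0,0,0],[0,0,0]]}'
cat > nest.py <<'E'
from rim import *
def nest(tag=None,held=None):
    s=st();R=s["orientation"];g=s["eef_pos"]+.155*R[:,2]
    f=grab_frame("scene");w=cloud(f)
    if tag: save(f,tag,(240,240,400,400),4)
    f2=grab_frame("top");w2=cloud(f2)
    hh=R[:2,0]/np.hypot(*R[:2,0]); c0=g[:2]-.118*hh
    cs=np.array((.574,-.0995))
    print("small exp",c0.round(4),"scene",rim(w,c0,.042,held or g[2]-.010),"top",rim(w2,c0,.042,held or g[2]-.010))
    print("med scene",rim(w,cs,.054,.056),"top",rim(w2,cs-[.005,0],.054,.056))
    print("large scene",rim(w,cs,.066,.051),"top",rim(w2,cs-[.005,0],.066,.051))
    for F,W,n,cc in((f,w,"scene",cs),(f2,w2,"top",cs-[.005,0])):
        for col in("yellow","blue","red"):
            q=W[near(W,cc,.19,.056,.2)&pix(F,W,col)]; q=q[np.hypot(*(q[:,:2]-cc).T)>.06]
            if len(q)>20:
                b=box(q);d=b[0]-cc;print(n,col,len(q),b[0].round(4),"box",round(b[1],1),np.round(b[2]),"yaw",np.degrees(np.arctan2(d[1],d[0])).round(1),np.percentile(q[:,2],50).round(4))
E
python3 -c "
from nest import *
nest()"
```

```text
clock: 19.58
eef_pos: [0.3709, -0.2121, 0.3046]
orientation: [[-0.366, -0.905, 0.216], [-0.786, 0.425, 0.449], [-0.499, -0.005, -0.867]]
ft_force: [0.9, -0.5, -2.0]
finger_gap: 0.017
clock: 20.33
eef_pos: [0.4886, -0.2755, 0.305]
orientation: [[-0.366, -0.906, 0.212], [-0.784, 0.422, 0.454], [-0.501, 0.0, -0.865]]
ft_force: [-0.1, -1.2, -1.7]
finger_gap: 0.0167
t 20.33 grasp [ 0.5214 -0.2051  0.1708] psi -114.99 z [ 0.212  0.454 -0.865] gap 0.0167 F [-0.1 -1.2 -1.7] j [ -37.3   21.   -14.9   61.1   29.3 -104.2]
small exp [ 0.5712 -0.0981] scene (array([ 0.5742, -0.0973]), array([-0.39, -1.38]), np.float64(0.1592), 35, np.float64(0.0019)) top (array([ 0.5689, -0.0978]), array([-1.43, -1.06]), np.float64(0.1614), 36, np.float64(0.0013))
med scene (array([ 0.5749, -0.0988]), array([ 0.18, -1.1 ]), np.float64(0.0561), 33, np.float64(0.0015)) top (array([ 0.5698, -0.0986]), array([-1.48, -0.11]), np.float64(0.0567), 35, np.float64(0.0018))
large scene (array([ 0.5712, -0.0996]), array([2.41, 0.72]), np.float64(0.0545), 32, np.float64(0.0052)) top (array([ 0.5688, -0.0994]), array([-0.6 ,  1.32]), np.float64(0.0551), 35, np.float64(0.0018))
scene yellow 195 [ 0.5237 -0.0665] box 57.6 [257.  51.] yaw 146.7 0.068
scene blue 76 [ 0.4514 -0.0744] box 78.5 [17. 77.] yaw 168.4 0.0642
scene red 212 [ 0.5458 -0.0754] box 85.4 [329.  32.] yaw 139.4 0.1694
top yellow 153 [ 0.4675 -0.1468] box 27.4 [69. 17.] yaw -155.0 0.0704
top blue 137 [ 0.4478 -0.0737] box 78.1 [14. 69.] yaw 168.0 0.0667
top red 322 [ 0.5368 -0.0672] box 85.3 [314.  32.] yaw 134.9 0.1722
```

```bash
python3 -m inch '{"grip":[-1,-1,-1,-1,-1,-1,-1,-1,-1,-1,-1,-1],"dp":[[0.003,-0.001,0.004],[0.011,-0.001,0.017],[0.021,-0.001,0.034],[0.0285,-0.001,0.048],[0.0345,-0.001,0.059],[0.038,-0.001,0.0645],[0.0405,-0.001,0.069],[0.042,-0.001,0.0715],[0.043,-0.001,0.0735],[0.044,-0.001,0.075],[0.0445,-0.001,0.076],[0.0445,-0.001,0.076]],"dr":[[0,0,0],[0,0,0],[0,0,0],[0,0,0],[0,0,0],[0,0,0],[0,0,0],[0,0,0],[0,0,0],[0,0,0],[0,0,0],[0,0,0]]}'
python3 -c "
from nest import *
nest()"
```

```text
clock: 21.43
eef_pos: [0.4903, -0.2775, 0.2175]
orientation: [[-0.365, -0.906, 0.214], [-0.784, 0.423, 0.453], [-0.501, -0.002, -0.865]]
ft_force: [-0.9, -0.6, -1.2]
finger_gap: 0.0168
t 21.43 grasp [ 0.5234 -0.2072  0.0833] psi -114.96 z [ 0.214  0.453 -0.865] gap 0.0168 F [-0.9 -0.6 -1.2] j [ -37.4   26.3  -19.9   50.8   29.3 -104.2]
small exp [ 0.5732 -0.1002] scene (array([ 0.5764, -0.0994]), array([ 0.59, -0.8 ]), np.float64(0.0718), 36, np.float64(0.0017)) top (array([ 0.5706, -0.0998]), array([0.13, 0.64]), np.float64(0.0731), 36, np.float64(0.0014))
med scene (array([ 0.574 , -0.0987]), array([0.47, 0.66]), np.float64(0.0558), 33, np.float64(0.0019)) top (array([ 0.5693, -0.0992]), array([0.24, 0.13]), np.float64(0.0576), 35, np.float64(0.0014))
large scene (array([ 0.5693, -0.1001]), array([2.84, 0.13]), np.float64(0.0538), 32, np.float64(0.0043)) top (array([ 0.565, -0.099]), array([0.28, 1.08]), np.float64(0.0561), 36, np.float64(0.0054))
scene yellow 193 [ 0.5014 -0.0629] box 74.8 [269.  80.] yaw 153.2 0.0684
scene blue 129 [ 0.4526 -0.0755] box 76.5 [17. 78.] yaw 168.8 0.065
scene red 205 [ 0.5502 -0.0543] box 85.1 [288.  29.] yaw 117.7 0.0816
top yellow 146 [ 0.4659 -0.1458] box 22.7 [69. 17.] yaw -155.8 0.0701
top blue 137 [ 0.4477 -0.0735] box 78.0 [14. 69.] yaw 167.9 0.0663
top red 297 [ 0.5377 -0.0689] box 84.7 [316.  37.] yaw 135.7 0.0838
```

```bash
python3 -m inch '{"grip":[-1,-1,-1,-1,-1,-1,-1,-1,-1],"dp":[[0.001,0.0015,0.001],[0.002,0.0015,0.003],[0.003,0.0015,0.005],[0.0038,0.0015,0.0065],[0.0045,0.0015,0.0078],[0.005,0.0015,0.0087],[0.0055,0.0015,0.0095],[0.0055,0.0015,0.0095],[0.0055,0.0015,0.0095]],"dr":[[0,0,0],[0,0,0],[0,0,0],[0,0,0],[0,0,0],[0,0,0],[0,0,0],[0,0,0],[0,0,0]]}'
python3 -c "
from nest import *
nest()" | head -4; python3 -m inch '{"grip":[-1,-1,-1],"dp":[[0.0003,0,0.0005],[0.0006,0,0.001],[0.0006,0,0.001]],"dr":[[0,0,0],[0,0,0],[0,0,0]]}'
```

```text
clock: 22.28
eef_pos: [0.4889, -0.2768, 0.2062]
orientation: [[-0.365, -0.906, 0.213], [-0.784, 0.423, 0.454], [-0.501, -0.001, -0.865]]
ft_force: [-0.2, 0.5, -1.4]
finger_gap: 0.0167
t 22.28 grasp [ 0.5219 -0.2065  0.0721] psi -114.98 z [ 0.213  0.454 -0.865] gap 0.0167 F [-0.2  0.5 -1.4] j [ -37.4   26.9  -20.7   49.4   29.3 -104.2]
small exp [ 0.5718 -0.0995] scene (array([ 0.5745, -0.099 ]), array([ 0.57, -0.96]), np.float64(0.061), 36, np.float64(0.0019)) top (array([ 0.5692, -0.0992]), array([ 0.6 , -0.61]), np.float64(0.0623), 36, np.float64(0.0013))
med scene (array([ 0.5677, -0.104 ]), array([-0.08, -2.7 ]), np.float64(0.0603), 36, np.float64(0.0056)) top (array([ 0.5656, -0.1013]), array([1.18, 1.44]), np.float64(0.0593), 36, np.float64(0.0053))
large scene (array([ 0.5733, -0.1031]), array([2.1 , 1.31]), np.float64(0.055), 35, np.float64(0.0055)) top (array([ 0.5665, -0.1012]), array([-0.64,  1.35]), np.float64(0.0552), 35, np.float64(0.0052))
clock: 22.63
eef_pos: [0.4889, -0.2769, 0.2051]
orientation: [[-0.365, -0.906, 0.214], [-0.784, 0.423, 0.454], [-0.501, -0.002, -0.865]]
ft_force: [-0.1, -0.8, -1.1]
finger_gap: 0.0169
```

```bash
python3 -m inch '{"grip":[-1,-1,-1,-1],"dp":[[0.0003,0,0.0005],[0.0006,0,0.001],[0.0006,0,0.001],[0.0006,0,0.001]],"dr":[[0,0,0],[0,0,0],[0,0,0],[0,0,0]]}'; python3 -m inch '{"grip":[-0.3,-0.3,-0.3,-0.3,-0.3],"dp":[[0,0,0],[0,0,0],[0,0,0],[0,0,0],[0,0,0]],"dr":[[0,0,0],[0,0,0],[0,0,0],[0,0,0],[0,0,0]]}'
python3 -c "
from nest import *
nest('s7.png')"
```

```text
clock: 22.97
eef_pos: [0.489, -0.277, 0.2043]
orientation: [[-0.365, -0.906, 0.214], [-0.784, 0.423, 0.454], [-0.502, -0.002, -0.865]]
ft_force: [-1.5, -1.7, 3.0]
finger_gap: 0.0166
clock: 23.38
eef_pos: [0.4889, -0.2768, 0.2038]
orientation: [[-0.365, -0.906, 0.213], [-0.784, 0.423, 0.454], [-0.501, -0.001, -0.865]]
ft_force: [0.7, -0.6, -0.1]
finger_gap: 0.0303
t 23.38 grasp [ 0.5219 -0.2064  0.0697] psi -114.98 z [ 0.213  0.454 -0.865] gap 0.0303 F [ 0.7 -0.6 -0.1] j [ -37.4   27.1  -20.8   49.2   29.3 -104.2]
small exp [ 0.5717 -0.0994] scene (array([ 0.575, -0.099]), array([-0.04,  0.54]), np.float64(0.0594), 36, np.float64(0.0015)) top (array([ 0.5691, -0.0995]), array([-1.73, -0.43]), np.float64(0.0623), 36, np.float64(0.0015))
med scene (array([ 0.5705, -0.1056]), array([0.87, 0.72]), np.float64(0.0583), 36, np.float64(0.005)) top (array([ 0.5668, -0.1   ]), array([-1.12,  2.47]), np.float64(0.0599), 36, np.float64(0.0064))
large scene (array([ 0.5712, -0.1069]), array([ 0.53, -0.31]), np.float64(0.055), 34, np.float64(0.0054)) top (array([ 0.5664, -0.1006]), array([-0.4 , -0.05]), np.float64(0.0558), 35, np.float64(0.0067))
scene yellow 201 [ 0.5066 -0.0596] box 68.7 [265.  61.] yaw 149.4 0.0685
scene blue 130 [ 0.4507 -0.0751] box 78.4 [16. 79.] yaw 168.8 0.0651
scene red 214 [ 0.5477 -0.0574] box 85.0 [297.  34.] yaw 122.0 0.0728
top yellow 139 [ 0.467  -0.1458] box 22.9 [67. 16.] yaw -155.6 0.0706
top blue 137 [ 0.4477 -0.0736] box 78.6 [15. 69.] yaw 168.0 0.0665
top red 300 [ 0.537  -0.0682] box 84.0 [316.  40.] yaw 135.6 0.075
```

View pics/s7.png

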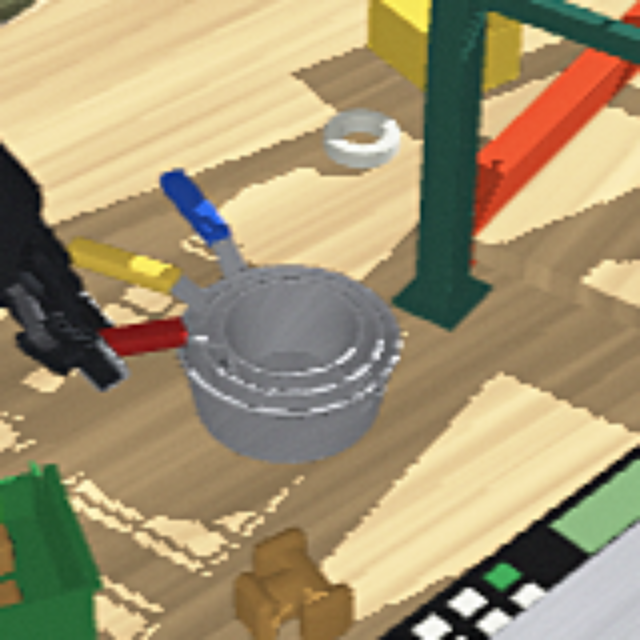

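The nest is concentric at about (290,335) in the crop, with the handles fanned blue, yellow, red. I'll retreat along the tool axis with a clear path, then do the final check.

```bash
python3 -m inch '{"grip":[-0.2,-0.2,-0.2,-0.2,-0.2,-0.2,-0.2,-0.2,-0.2],"dp":[[0,0,-0.006],[0,0,-0.018],[0,0,-0.04],[0,0,-0.07],[0,0,-0.11],[0,0,-0.15],[0,0,-0.18],[0,0,-0.18],[0,0,-0.18]],"dr":[[0,0,0],[0,0,0],[0,0,0],[0,0,0],[0,0,0],[0,0,0],[0,0,0],[0,0,0],[0,0,0]]}'
python3 - <<'E'
from nest import *
s=st()
f=grab_frame("scene");w=cloud(f);save(f,"s8.png",(140,200,460,440),2.5)
f2=grab_frame("top");w2=cloud(f2)
C=np.array((.5735,-.0993))
for F,W,n,cc in((f,w,"scene",C+[.0012,0]),(f2,w2,"top",C-[.0045,0])):
    print(n,"small",rim(W,cc,.042,.059))
    T={}
    for col in("yellow","blue","red"):
        q=W[near(W,cc,.175,.056,.09)&pix(F,W,col)]; d=q[:,:2]-cc; rr=np.hypot(*d.T)
        a=np.degrees(np.arctan2(d[:,1],d[:,0]))%360; q=q[(rr>.06)&(a>150)&(a<270)]; a=a[(rr>.06)&(a>150)&(a<270)]
        yw=np.median(a);rt=dict(blue=.163,yellow=.151,red=.139)[col];T[col]=rt*np.exp(1j*np.radians(yw));print(" ",col,len(q),"yaw",yw.round(1),"z",np.median(q[:,2]).round(4))
    print("  tip gaps",abs(T["blue"]-T["yellow"]).round(4),abs(T["yellow"]-T["red"]).round(4))
for t in("fitting_box","tape_roll","hex_nipple","brass_tee","compound_tin"):
    o=outline_of(t,f)
    if o: q=w[o[0]["pixels"]];print(t,round(o[0]["score"],2),np.nanmedian(q,0).round(3))
E
```

```text
clock: 24.23
eef_pos: [0.4504, -0.3599, 0.3618]
orientation: [[-0.365, -0.905, 0.216], [-0.785, 0.425, 0.451], [-0.5, -0.005, -0.866]]
ft_force: [-0.7, 1.2, -0.6]
finger_gap: 0.0342
t 24.23 grasp [ 0.484  -0.29    0.2276] psi -114.95 z [ 0.216  0.451 -0.866] gap 0.0342 F [-0.7  1.2 -0.6] j [ -46.    22.5   -5.1   73.8   28.  -113.8]
scene small (array([ 0.5746, -0.0988]), array([ 0.08, -0.3 ]), np.float64(0.0592), 36, np.float64(0.0017))
  yellow 200 yaw 206.2 z 0.0679
  blue 131 yaw 169.3 z 0.0647
  red 225 yaw 246.8 z 0.072
  tip gaps 0.1 0.1014
top small (array([ 0.5692, -0.0997]), array([-0.62, -0.2 ]), np.float64(0.0616), 36, np.float64(0.0019))
  yellow 132 yaw 204.7 z 0.0705
  blue 139 yaw 168.3 z 0.0668
  red 164 yaw 244.8 z 0.0739
  tip gaps 0.0988 0.1001
fitting_box 0.71 [0.365 0.198 0.037]
tape_roll 0.75 [0.412 0.105 0.011]
hex_nipple 0.69 [ 0.578 -0.506  0.027]
brass_tee 0.83 [ 0.711 -0.21   0.026]
compound_tin 0.59 [0.656 0.204 0.089]
```

View pics/s8.png

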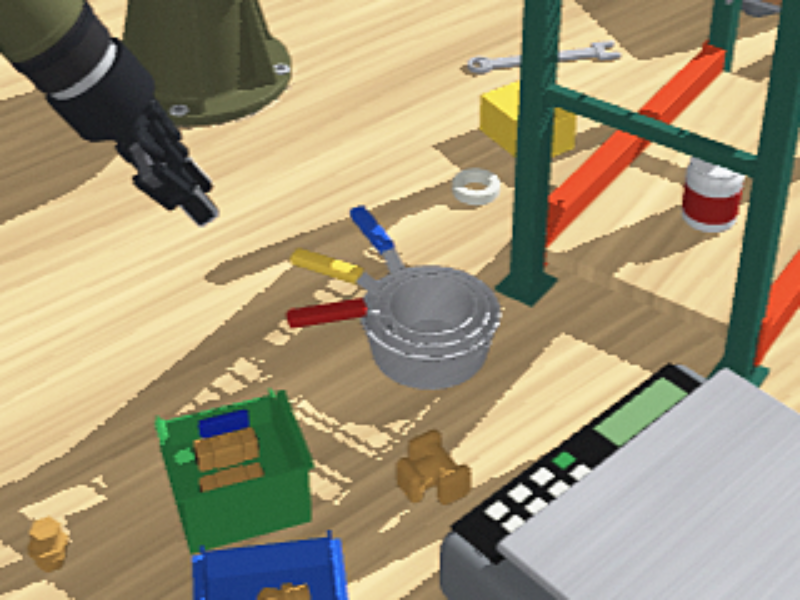

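The final view shows the nest at (432,320), fanned and level. Both valves are in the green bin at (228,445), and the other items are where they were. I'm handing it in.

```bash
python3 -c "
from rig import *
print(sign_off())"
```

```text
the job is handed in; nothing more can be done
None
```

The job is done and handed in at about 24.5 s of the allowed 72 s; the hand-in reported no verdict.

**What I did:**
- The valve stands upright in the empty front half of the green bin.
- The yellow pan was lowered into the blue one.
- The red pan was lifted over the rack's front beam with a tilted hand, brought out to the front and lowered into the yellow one.

**Last checks:**
- **Nesting:** The small pan's rim stands at 59 mm by the scene camera (58 mm expected) and is level to about 0.7°.
- **Fan:** The handles point at about 169°, 205° and 246°, all turned the same way. The neighbouring ends are about 99–101 mm apart.
- **Other items:** The box, tape, hex nipple, tee and tin read within about 1 mm of where they started. The large pan shows no shift beyond the cameras' noise.
- **Forces:** Wrist forces stayed under about 5 N in every reading I took.

**Disagreements:**
- The top camera reads about 5 mm nearer the robot in x than the scene and wrist cameras. I relied on the latter two.
- Once the pans were nested, my rim fits for the medium and large pans became unreliable because the rims overlap. For those I went by the picture and the small pan's fit.

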